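# Set up a skewer warming batch at the hand-roll counter

### The job

Set up the next warming batch. First turn the ring binder's stiff leaf right over its rings so that it lies flat with its other face up; then take every skewer from the bamboo mat and thread its rod through both eyelets of a free lane of the rack, from the side facing the robot, until the handle is nearly up to the first eyelet, and let go; last, with all the skewers in, roll the timer's thumbwheel with a fingertip until its white pointer stands in line with the two white bars. Leave the other things on the counter where they are.

Things in the scene. Friction and masses are not known exactly. Their poses are not given: they have to be found in the camera images.
- leaf (a joint): The stiff binder leaf: 0 = lying flat on the binder's left half (+y of the binder frame), 3.14 = lying flat on the right half with its other face up. It hinges about the ring line, swings freely, falls to whichever side it leans and weighs 60 g.
- leaf_hinge (a point): Middle of the ring binder's ring line, 36 mm above the counter, fixed. x runs along the rings (the leaf's hinge line), y to the left, square to it, z up. Binder: black cover 134 mm (x) by 264 mm (y), 8 mm thick, fixed; page stacks 30 mm high on either side of the rings reach to 118 mm from the ring line.
- leaf_tab (a point): Grip point of the leaf's tab, 140 mm from the hinge line, on the leaf's mid-line; y axis from hinge to tab. Leaf: white, 120 mm along the rings, 122 mm out from the hinge line, 3 mm thick. Tab: grey, 24 mm wide along the rings, 7 mm thick, from 121 to 153 mm out; it overhangs the pages, 32 mm of air below. Pinched by its two side edges (closing along the rings) it can pivot between the fingers.
- rack: Steel skewer rack, fixed; base 100 (x) by 186 (y) by 8 mm; origin under its middle, x along the lanes away from the loading side. Four lanes at y = -69, -23, 23, 69 mm; each has two upright wire eyelets on posts, front at x = -30 and rear at x = 30 mm, centres 56 mm above the counter; wire 6 mm thick, clear opening 16 mm. Skewers go in from the front (-x), through both eyelets of a lane.
- timer: Black timer box, fixed, 70 mm (x) by 150 mm (y) by 50 mm high; origin under its middle. A thumbwheel stands out of its top at the -y end, a white pointer slides along y on its top at the +y end. The set mark is the line between two white bars (14 by 3.5 mm) on either side of the pointer track, 44 mm to +y of the timer's middle.
- timer_wheel (a joint): Angle of the thumbwheel, rad, 0 to 4.4: grows as the top of the wheel is rolled towards the timer's +y (towards the pointer); stays where it is left. The pointer moves 12 mm along +y per rad and stands on the mark at 3.0 rad.
- wheel_top (a point): Crown of the thumbwheel, 80 mm above the counter (axes as the timer's). Wheel: radius 35 mm, 14 mm thick, axis along the timer's x, 38 mm to -y of its middle. Cheeks 8 mm thick and 66 mm long, 8 mm below the crown, flank it, so it cannot be pinched. Rolled by pressing a fingertip lightly on the crown and dragging along y; takes about 1 N at the rim.
- timer_pointer (a point): Middle of the white pointer, a needle 26 by 3 mm that lies across the track on top of the timer.
- mat: Bamboo mat, fixed, 220 by 190 mm, 4 mm thick, on which the skewers lie at the start; origin under its middle.
- skewer0: Skewer: square wooden handle 80 x 16 x 16 mm and a steel rod 7 mm thick that stands out 100 mm from it; 0.08 kg; origin in the middle of the handle, x along the skewer towards the rod's tip; the handle ends 40 mm along x (the neck). All skewers are alike; three or four are there. Balance point 36 mm along +x.
- skewer0_tip (a point): Tip of that skewer's rod, 140 mm along x from its origin.
- skewer1: Skewer: square wooden handle 80 x 16 x 16 mm and a steel rod 7 mm thick that stands out 100 mm from it; 0.08 kg; origin in the middle of the handle, x along the skewer towards the rod's tip; the handle ends 40 mm along x (the neck). All skewers are alike; three or four are there. Balance point 36 mm along +x.
- skewer1_tip (a point): Tip of that skewer's rod, 140 mm along x from its origin.
- skewer2: Skewer: square wooden handle 80 x 16 x 16 mm and a steel rod 7 mm thick that stands out 100 mm from it; 0.08 kg; origin in the middle of the handle, x along the skewer towards the rod's tip; the handle ends 40 mm along x (the neck). All skewers are alike; three or four are there. Balance point 36 mm along +x.
- skewer2_tip (a point): Tip of that skewer's rod, 140 mm along x from its origin.
- skewer3: Skewer: square wooden handle 80 x 16 x 16 mm and a steel rod 7 mm thick that stands out 100 mm from it; 0.08 kg; origin in the middle of the handle, x along the skewer towards the rod's tip; the handle ends 40 mm along x (the neck). All skewers are alike; three or four are there. Balance point 36 mm along +x.
- skewer3_tip (a point): Tip of that skewer's rod, 140 mm along x from its origin.
- bowl: Bystander, not to be disturbed: blue bowl 90 mm wide, 40 mm high.
- soy: Bystander, not to be disturbed: dark bottle 56 mm wide, 140 mm high.
- cup: Bystander, not to be disturbed: white cup 72 mm wide, 80 mm high.
- jar: Bystander, not to be disturbed: green jar 64 mm wide, 80 mm high.
- paddle: Bystander, not to be disturbed: flat spatula, 180 mm long, lying.
- can: Bystander, not to be disturbed: metal can 66 mm wide, 100 mm high.
- dish: Bystander, not to be disturbed: small white plate 90 mm wide, 20 mm high.
Not all that is in view belongs to the job. Leave any yellow look-alike of the timer alone.

How it is judged (in metres and radians):
On the way, in this order (a step that is already met when the one before it is completed fails the run):
1. the binder's leaf lies turned over (value of joint leaf above 2.95 rad), for 0.3 s.
2. every skewer is threaded through both eyelets of a lane (((x of skewer0_tip in the frame of rack above 0.042 m and x of skewer0 in the frame of rack above -0.1 m and y of skewer0_tip in the frame of rack between -0.082 and -0.056 m and z of skewer0_tip in the frame of rack between 0.043 and 0.069 m and y of skewer0 in the frame of rack between -0.087 and -0.051 m and z of skewer0 in the frame of rack between 0.038 and 0.074 m) or (x of skewer0_tip in the frame of rack above 0.042 m and x of skewer0 in the frame of rack above -0.1 m and y of skewer0_tip in the frame of rack between -0.036 and -0.01 m and z of skewer0_tip in the frame of rack between 0.043 and 0.069 m and y of skewer0 in the frame of rack between -0.041 and -0.005 m and z of skewer0 in the frame of rack between 0.038 and 0.074 m) or (x of skewer0_tip in the frame of rack above 0.042 m and x of skewer0 in the frame of rack above -0.1 m and y of skewer0_tip in the frame of rack between 0.01 and 0.036 m and z of skewer0_tip in the frame of rack between 0.043 and 0.069 m and y of skewer0 in the frame of rack between 0.005 and 0.041 m and z of skewer0 in the frame of rack between 0.038 and 0.074 m) or (x of skewer0_tip in the frame of rack above 0.042 m and x of skewer0 in the frame of rack above -0.1 m and y of skewer0_tip in the frame of rack between 0.056 and 0.082 m and z of skewer0_tip in the frame of rack between 0.043 and 0.069 m and y of skewer0 in the frame of rack between 0.051 and 0.087 m and z of skewer0 in the frame of rack between 0.038 and 0.074 m)) and ((x of skewer1_tip in the frame of rack above 0.042 m and x of skewer1 in the frame of rack above -0.1 m and y of skewer1_tip in the frame of rack between -0.082 and -0.056 m and z of skewer1_tip in the frame of rack between 0.043 and 0.069 m and y of skewer1 in the frame of rack between -0.087 and -0.051 m and z of skewer1 in the frame of rack between 0.038 and 0.074 m) or (x of skewer1_tip in the frame of rack above 0.042 m and x of skewer1 in the frame of rack above -0.1 m and y of skewer1_tip in the frame of rack between -0.036 and -0.01 m and z of skewer1_tip in the frame of rack between 0.043 and 0.069 m and y of skewer1 in the frame of rack between -0.041 and -0.005 m and z of skewer1 in the frame of rack between 0.038 and 0.074 m) or (x of skewer1_tip in the frame of rack above 0.042 m and x of skewer1 in the frame of rack above -0.1 m and y of skewer1_tip in the frame of rack between 0.01 and 0.036 m and z of skewer1_tip in the frame of rack between 0.043 and 0.069 m and y of skewer1 in the frame of rack between 0.005 and 0.041 m and z of skewer1 in the frame of rack between 0.038 and 0.074 m) or (x of skewer1_tip in the frame of rack above 0.042 m and x of skewer1 in the frame of rack above -0.1 m and y of skewer1_tip in the frame of rack between 0.056 and 0.082 m and z of skewer1_tip in the frame of rack between 0.043 and 0.069 m and y of skewer1 in the frame of rack between 0.051 and 0.087 m and z of skewer1 in the frame of rack between 0.038 and 0.074 m)) and ((x of skewer2_tip in the frame of rack above 0.042 m and x of skewer2 in the frame of rack above -0.1 m and y of skewer2_tip in the frame of rack between -0.082 and -0.056 m and z of skewer2_tip in the frame of rack between 0.043 and 0.069 m and y of skewer2 in the frame of rack between -0.087 and -0.051 m and z of skewer2 in the frame of rack between 0.038 and 0.074 m) or (x of skewer2_tip in the frame of rack above 0.042 m and x of skewer2 in the frame of rack above -0.1 m and y of skewer2_tip in the frame of rack between -0.036 and -0.01 m and z of skewer2_tip in the frame of rack between 0.043 and 0.069 m and y of skewer2 in the frame of rack between -0.041 and -0.005 m and z of skewer2 in the frame of rack between 0.038 and 0.074 m) or (x of skewer2_tip in the frame of rack above 0.042 m and x of skewer2 in the frame of rack above -0.1 m and y of skewer2_tip in the frame of rack between 0.01 and 0.036 m and z of skewer2_tip in the frame of rack between 0.043 and 0.069 m and y of skewer2 in the frame of rack between 0.005 and 0.041 m and z of skewer2 in the frame of rack between 0.038 and 0.074 m) or (x of skewer2_tip in the frame of rack above 0.042 m and x of skewer2 in the frame of rack above -0.1 m and y of skewer2_tip in the frame of rack between 0.056 and 0.082 m and z of skewer2_tip in the frame of rack between 0.043 and 0.069 m and y of skewer2 in the frame of rack between 0.051 and 0.087 m and z of skewer2 in the frame of rack between 0.038 and 0.074 m)) and ((x of skewer3_tip in the frame of rack above 0.042 m and x of skewer3 in the frame of rack above -0.1 m and y of skewer3_tip in the frame of rack between -0.082 and -0.056 m and z of skewer3_tip in the frame of rack between 0.043 and 0.069 m and y of skewer3 in the frame of rack between -0.087 and -0.051 m and z of skewer3 in the frame of rack between 0.038 and 0.074 m) or (x of skewer3_tip in the frame of rack above 0.042 m and x of skewer3 in the frame of rack above -0.1 m and y of skewer3_tip in the frame of rack between -0.036 and -0.01 m and z of skewer3_tip in the frame of rack between 0.043 and 0.069 m and y of skewer3 in the frame of rack between -0.041 and -0.005 m and z of skewer3 in the frame of rack between 0.038 and 0.074 m) or (x of skewer3_tip in the frame of rack above 0.042 m and x of skewer3 in the frame of rack above -0.1 m and y of skewer3_tip in the frame of rack between 0.01 and 0.036 m and z of skewer3_tip in the frame of rack between 0.043 and 0.069 m and y of skewer3 in the frame of rack between 0.005 and 0.041 m and z of skewer3 in the frame of rack between 0.038 and 0.074 m) or (x of skewer3_tip in the frame of rack above 0.042 m and x of skewer3 in the frame of rack above -0.1 m and y of skewer3_tip in the frame of rack between 0.056 and 0.082 m and z of skewer3_tip in the frame of rack between 0.043 and 0.069 m and y of skewer3 in the frame of rack between 0.051 and 0.087 m and z of skewer3 in the frame of rack between 0.038 and 0.074 m))), for 0.3 s.
3. the timer's pointer stands at the mark (y of timer_pointer in the frame of timer between 0.039 and 0.049 m), for 0.3 s.
At the end, for the whole second after the job is handed in: Leaf turned (joint above 2.95 rad). Every skewer at rest in a lane: tip 12 mm or more past the rear eyelet, neck at most 30 mm short of the front one, tip within 13 mm and handle middle within 18 mm of the lane line sideways and in height. Pointer within 5 mm of the mark (all of step 2 and all of step 3 and value of joint leaf above 2.95 rad and linear speed of each of skewer0, skewer1, skewer2, skewer3 below 0.03 m/s); the robot touches nothing.
It fails at once if a bystander is knocked more than 40 mm from its place or tipped (distance of any of bowl, soy, cup, jar, paddle, can, dish from where it was at the start of the episode above 0.04 m or angle between any of bowl, soy, cup, jar, paddle, can, dish's own z axis and vertical above 0.5 rad).
Of skewer0, skewer1, skewer2, skewer3 only 3 to 4 are there at a start; the rules pass over those that are not, and their reading is None.
At some moment in a run one of skewer0, skewer1, skewer2, skewer3 may be knocked a few centimetres aside while the robot is not near it.
Once in a run the grip may slacken for a moment while it holds something.
It also fails if it takes over 210 s, if anything falls off the work surface, if the arm or the gripper's body presses on something with over 40 N, if the wrist force passes 120 N, or if a joint passes its speed limit or range.

### The arm

A 6-joint arm with a two-finger parallel gripper is mounted at the origin on the work surface. World frame = base frame: x ahead of the robot, y to its left, z up, the work surface at z = 0. Lengths are in mm, angles in rad, forces in N, time in s.
With the tool pointing down it reaches from about 350 to 775 mm from the base axis. Payload 7.3 kg.
Tool frame: the origin (TCP) lies at the centre of the arm's flange, where the gripper is bolted on; the fingertips stand 178 mm ahead of it and the grasp point (between the pads) lies 159 mm ahead of it; z points along the fingers, y is the direction in which the jaws open and shut (so a half turn about z gives the same grasp; the last joint's range is limited). The gripper opens to 92 mm and grips with 3 to 60 N. Pads are 19 mm wide; open, the fingers measure 130 mm over their backs; the gripper's body (75 mm by 190 mm) begins 47 mm behind the grasp point.
Start: joints at [-1.247, 0.342, 1.524, -0, 1.275, -0.146], TCP at [237.691, -468.114, 404.741] pointing down, gripper open.
Joint ranges: [-2.53, 2.53], [-0.77, 2.02], [0.04, 2.7], [-1, 4.14], [0.28, 2.66], [-3.11, 3.11]. Speed limits (rad/s): [2.57, 2.57, 3.14, 3.14, 3.14, 3.14].

### API

Orientations are given as [roll, pitch, yaw] about the fixed x, y, z axes, in that order (R = Rz(yaw) Ry(pitch) Rx(roll)).
In Python, from plant import get_obs, capture, close_job gives the robot as it stands. The module is installed in compiled form; this text tells all that it offers.
- The arm moves only by the shell command python3 -m pendant 'ROWS'. ROWS is JSON, a list of rows, each a list of 3 entries, a list of its own where there are three numbers: the shift along the tool's x, y, z in m, then the turn, a rotation vector about the tool's x, y, z in rad, then the finger opening in m, from 0 to 0.0918. In form: [[[tx, ty, tz], [wx, wy, wz], fingers], ...]. A call has 1 to 10 rows; each row is the pose to reach, as a shift and turn from the pose commanded when the call began, along the tool's axes at that moment; what a row does not reach only later rows make up. A row lasts 1/12 s, in which the tool goes at most 41.7 mm and 7.16 degrees, less where a joint would pass 70% of its speed; a pose out of reach is approached as far as the arm can. A call with a gripper value outside its range is refused whole. The fingers move at their own pace and stop on an object; the grip force is fixed at half the most. Time passes only in rows, so rows that repeat a pose let the fingers close. It gives the time, the measured TCP pose, the force and the opening at its end, in the units of the state.
- get_obs(): the state, without advancing time (a new reading comes with each control period).
- capture(name): name is "side" or "top" or "wrist"; returns a dict with "color" (480x640x3 uint8, red, green, blue), "mtx" (3x3 intrinsics, pixels), "rvec" (rotation vector, rad) and "tvec" (3), from world to camera coordinates, as OpenCV has them. Camera axes: x right, y down, z forward; pixel columns grow to the right and rows downward; lengths in mm; the calibration is good to about 2 mm. A picture is of the moment at which its call begins. There is no depth.
- close_job(): hands the job in, once; it reports no verdict.
The state is a dict: "time": time; "joint_positions": joint angles; "dq": joint speeds; "tau": joint torques, N m; "tool_pos": TCP position; "tcp_rot": TCP orientation; "contact_force": force on the tool from outside, world axes, zero at the start; "moment": the same for the moment, N m; "grip_width": finger opening in mm.
Only numpy, scipy, OpenCV 4.12 (cv2) and the standard library are available. Lean on these libraries where they do the work, as an engineer would, in place of code of your own. Each camera call takes 0.05 s, during which the arm holds its last target. There are 200 camera calls.

## Working session

There is one attempt and no reset: what is moved stays moved. The work goes in short steps, Python scripts to look and compute and a shell command to move; the robot and the scene stay as the last step left them, time stands still between calls to the robot, and variables do not carry over. Pictures are saved under pics/ and viewed, about 12 in all and at most 16, crops included, and the job is handed in when it is done.

```bash
mkdir -p pics; ls
cat > h.py <<'E'
import numpy as np, cv2, json
from plant import get_obs, capture
from scipy.spatial.transform import Rotation as R
def snap(cam,name,crop=None,scale=1):
    c=capture(cam); np.savez(f'pics/{name}.npz',**c)
    im=c['color'][:,:,::-1].copy()
    if crop: x0,y0,x1,y1=crop; im=im[y0:y1,x0:x1]
    if scale!=1: im=cv2.resize(im,None,fx=scale,fy=scale,interpolation=cv2.INTER_CUBIC)
    cv2.imwrite(f'pics/{name}.png',im); return c
def crop(name,out,x0,y0,x1,y1,s):
    im=np.load(f'pics/{name}.npz')['color'][y0:y1,x0:x1,::-1]
    cv2.imwrite(f'pics/{out}.png',cv2.resize(im,None,fx=s,fy=s,interpolation=cv2.INTER_CUBIC))
def px(name,u,v,z):
    c=np.load(f'pics/{name}.npz'); Rm=cv2.Rodrigues(c['rvec'])[0]; t=c['tvec'].ravel()
    d=Rm.T@np.linalg.solve(c['mtx'],[u,v,1]); o=-Rm.T@t
    return o+d*(z-o[2])/d[2]
def proj(name,P):
    c=np.load(f'pics/{name}.npz')
    return cv2.projectPoints(np.float64(P).reshape(-1,1,3),c['rvec'],c['tvec'],c['mtx'],None)[0].reshape(-1,2)
def st():
    o=get_obs(); return o
E
python3 - <<'E'
from h import *
o=get_obs()
for k,v in o.items(): print(k,v)
for n in('top','side'):
    c=snap(n,n+'0'); Rm=cv2.Rodrigues(c['rvec'])[0]; print(n,(-Rm.T@c['tvec'].ravel()),c['mtx'].tolist())
E
```

```text
pics
time 0.0
joint_positions [-1.24701075e+00  3.42744522e-01  1.52503142e+00  2.23028314e-05
  1.27538255e+00 -1.45997102e-01]
dq [-0.001447    0.00026282  0.00094675  0.0009675   0.00072191 -0.00026008]
tau [ 4.54001420e-04 -4.31236982e+01 -2.44220191e+01  7.16251647e-02
  5.60610322e-02 -1.18129392e-04]
tool_pos [ 237.64470184 -467.98544112  404.02840051]
tcp_rot [-3.14004658e+00 -2.48895959e-04  4.69775976e-01]
contact_force [-0.58717769 -0.05028853 -0.02482434]
moment [ 0.02823431 -0.01005366 -0.0207141 ]
grip_width 91.8269376972999
top [ 310.79349243  -30.90264685 1459.4014507 ] [[466.1260346916312, 0.0, 321.1600788379355], [0.0, 466.1260346916312, 231.8141322218985], [0.0, 0.0, 1.0]]
side [-235.2785738   680.50320607  983.23768013] [[562.653445892392, 0.0, 324.34855909383], [0.0, 562.653445892392, 231.77634988806852], [0.0, 0.0, 1.0]]
```

View pics/top0.png

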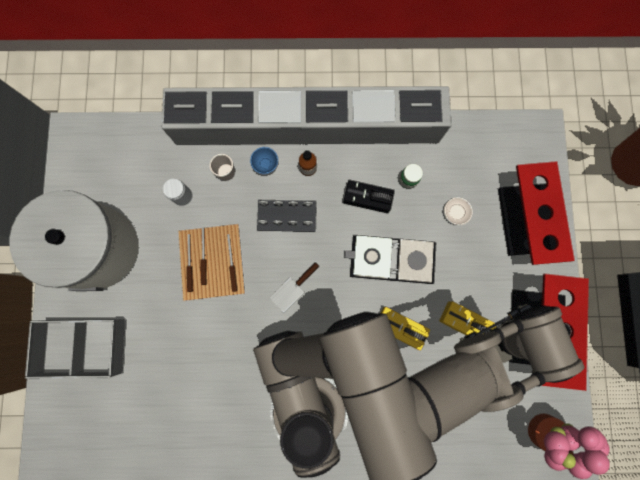

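View pics/side0.png

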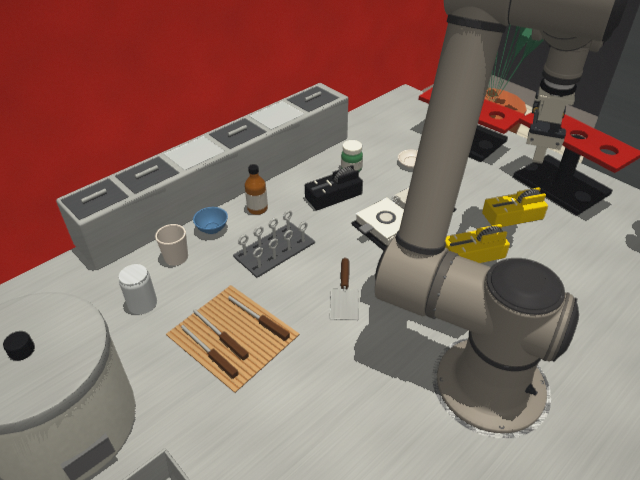

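Run:
```python
from h import *
crop('top0','a',170,190,325,305,5)
crop('top0','b',335,170,445,290,5)
```

```text
(no output)
```

View pics/a.png

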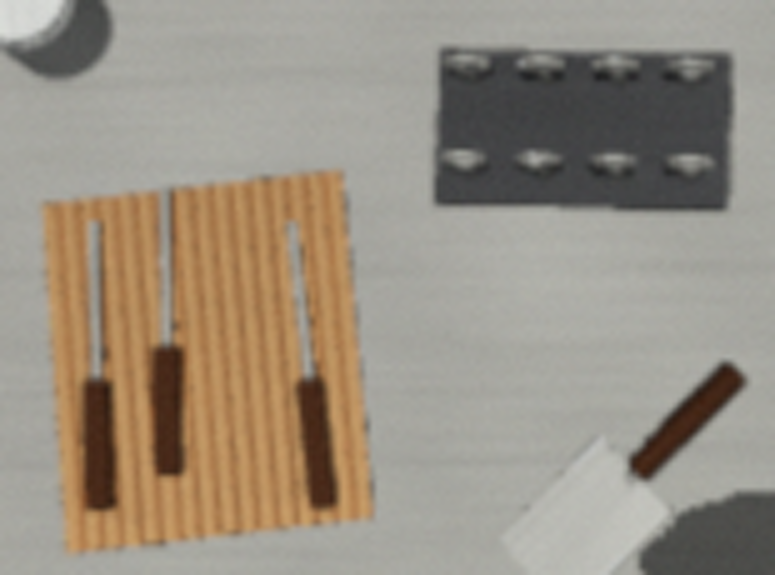

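View pics/b.png

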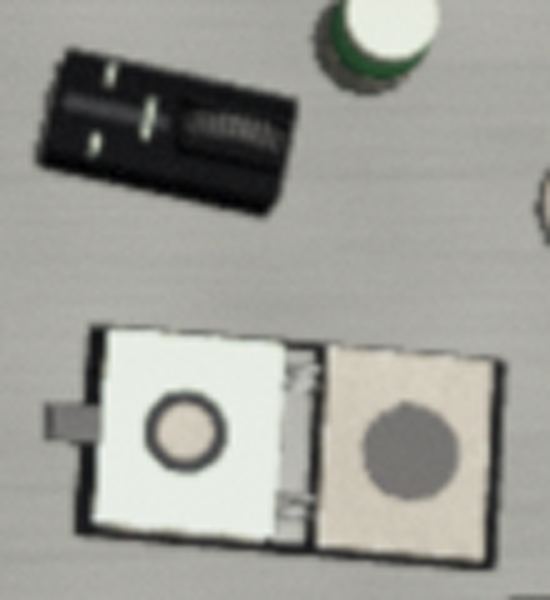

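Run:
```python
from h import *
np.set_printoptions(precision=1,suppress=True)
def A(u,v,z): return px('top0',(u+.5)/5-.5+170,(v+.5)/5-.5+190,z)
def B(u,v,z): return px('top0',(u+.5)/5-.5+335,(v+.5)/5-.5+170,z)
def fit(name,model,pts):
    # model Nx2 -> pts Nx2 rigid
    m=np.array(model,float);p=np.array(pts)[:,:2]
    H=(m-m.mean(0)).T@(p-p.mean(0)); a=np.arctan2(H[0,1]-H[1,0],H[0,0]+H[1,1])
    r=np.array([[np.cos(a),-np.sin(a)],[np.sin(a),np.cos(a)]]); t=p.mean(0)-r@m.mean(0)
    print(name,'pos',t,'yaw',round(a,4),'res',(m@r.T+t-p).round(1).tolist())
    return t,r,a
fit('binder',[[67,132],[67,-132],[-67,-132],[-67,132]],[B(92,325,8),B(503,360,8),B(493,567,8),B(78,533,8)])
print('tab end',B(45,421,36),'white corners',[B(*p,36) for p in((103,330),(287,342),(275,542),(93,525))])
t,r,a=fit('rack',[[50,93],[50,-93],[-50,-93],[-50,93]],[A(441,48,8),A(732,53,8),A(727,209,8),A(435,203,8)])
ey=[A(465,157,67),A(540,157,67),A(612,160,67),A(690,162,67),A(468,66,67),A(541,66,67),A(615,66,67),A(690,70,67)]
fit('eyelets',[[-30,y] for y in(69,23,-23,-69)]+[[30,y] for y in(69,23,-23,-69)],ey)
print('bars',B(110,73,51),B(94,144,51),'ptr',B(149,118,53),'wheel',B(237,128,80))
fit('timer top',[[35,75],[35,-75],[-35,-75],[-35,75]],[B(68,48,50),B(297,97,50),B(270,215,50),B(40,165,50)])
for n,s in enumerate([((100,445),(94,222),(97,380),(100,509)),((168,411),(167,188),(168,347),(169,474)),((317,443),(293,222),(309,378),(325,507))]):
    e=A(*s[3],20);k=A(*s[2],20);tp=A(*s[1],14)
    d=tp-e; print(n,'end',e,'neck',k,'tip',tp,'len',np.linalg.norm((k-e)[:2]),np.linalg.norm((tp-k)[:2]),'yaw',np.arctan2(d[1],d[0]),'mid',(e+k)/2)
print('mat',A(45,203,4),A(341,171,4),A(372,517,4),A(67,550,4))
print(get_obs()['tcp_rot'])
print([f'{n}:{px("top0",u,v,z).round(0)}' for n,u,v,z in(('can',174,184,100),('cup',222,160,80),('bowl',264,155,40),('soy',307,155,140),('jar',413,170,80),('dish',458,211,20),('paddleh',314,266,10))])
```

```text
binder pos [ 458.1 -266.8] yaw -0.093 res [[1.5, 2.0], [1.7, -2.4], [-2.1, -2.6], [-1.1, 3.0]]
tab end [ 471.8 -111.3   36. ] white corners [array([ 528. , -148.1,   36. ]), array([ 519.5, -261.8,   36. ]), array([ 396.3, -250.2,   36. ]), array([ 407.7, -139.4,   36. ])]
rack pos [599.8  66.5] yaw -0.0291 res [[0.0, 0.4], [-0.5, -0.0], [0.3, -1.1], [0.2, 0.7]]
eyelets pos [597.4  66.3] yaw -0.0261 res [[-1.5, 1.5], [-2.3, 1.0], [-1.2, -1.3], [-0.8, 0.1], [2.0, 1.2], [1.2, -0.2], [0.4, -1.0], [2.1, -1.2]]
bars [ 687.6 -154.8   51. ] [ 642.3 -143.9   51. ] ptr [ 658.1 -178.2   53. ] wheel [ 644.7 -228.7   80. ]
timer top pos [ 650.5 -190.5] yaw -0.2314 res [[-2.4, 3.5], [-4.1, -0.5], [2.5, -3.8], [4.1, 0.8]]
0 end [362.4 361.1  20. ] neck [441.5 365.7  20. ] tip [541.2 372.7  14. ] len 79.2001035479554 99.95962443909404 yaw 0.06477810353799857 mid [401.9 363.4  20. ]
1 end [383.3 319.6  20. ] neck [461.5 322.6  20. ] tip [562.4 327.7  14. ] len 78.25965943934303 101.02230738858991 yaw 0.04516521271240817 mid [422.4 321.1  20. ]
2 end [362.2 223.7  20. ] neck [441.4 235.1  20. ] tip [540.  248.2  14. ] len 80.02245313323881 99.46630911521407 yaw 0.13718091786822237 mid [401.8 229.4  20. ]
mat [555.2 406.8   4. ] [574.1 220.5   4. ] [356.4 197.3   4. ] [338.1 384.9   4. ]
[-3.1 -0.   0.5]
['can:[680. 397. 100.]', 'cup:[760. 259.  80.]', 'bowl:[788. 135.  40.]', 'soy:[754.  -3. 140.]', 'jar:[ 723. -326.   80.]', 'dish:[ 606. -476.   20.]', 'paddleh:[437. -20.  10.]']
```

```bash
cat >> h.py <<'E'
def go(x,y,z,yaw,pitch=0.,base=None):
    "print shift (tool axes) and turn from the measured pose to TCP x,y,z (mm), tool down at yaw"
    o=get_obs(); R0=R.from_euler('xyz',o['tcp_rot'] if base is None else base)
    R1=R.from_euler('xyz',[np.pi,0,yaw])
    s=R0.inv().apply(np.array([x,y,z])-o['tool_pos'])/1000
    print('shift',s.round(4),'turn',(R0.inv()*R1).as_rotvec().round(4))
def sh():
    o=get_obs(); print(round(o['time'],2),o['tool_pos'].round(1),o['tcp_rot'].round(4),'F',o['contact_force'].round(1),'w',round(o['grip_width'],1))
E
python3 -m pendant '[[[0.3625,-0.1994,0.124],[0,0,-1.008],0.06],[[0.3625,-0.1994,0.124],[0,0,-1.008],0.06],[[0.3625,-0.1994,0.124],[0,0,-1.008],0.06],[[0.3625,-0.1994,0.124],[0,0,-1.008],0.06],[[0.3625,-0.1994,0.124],[0,0,-1.008],0.06],[[0.3625,-0.1994,0.124],[0,0,-1.008],0.06],[[0.3625,-0.1994,0.124],[0,0,-1.008],0.06],[[0.3625,-0.1994,0.124],[0,0,-1.008],0.06],[[0.3625,-0.1994,0.124],[0,0,-1.008],0.06],[[0.3625,-0.1994,0.124],[0,0,-1.008],0.06]]'
python3 - <<'E'
from h import *
sh(); go(470.5,-126.1,280,1.478)
E
```

```text
time: 0.93
tool_pos: [463.1, -136.4, 284.4]
tcp_rot: [-3.141, 0.0, 1.479]
contact_force: [0.2, -1.8, 0.2]
grip_width: 60.1
0.93 [ 463.1 -136.4  284.4] [-3.1413  0.      1.4787] F [ 0.2 -1.8  0.2] w 60.1
shift [0.011  0.0065 0.0044] turn [-0.0003  0.      0.0007]
```

```bash
python3 -m pendant '[[[0,0,0],[0,0,0],0.06],[[0,0,0],[0,0,0],0.06],[[0,0,0],[0,0,0],0.06]]'
python3 - <<'E'
from h import *
sh(); go(470.6,-125.1,280,1.478)
snap('wrist','w0')
# predicted tab corners
a=-0.093; h=np.array([457.5,-265.5]); ux=np.array([np.cos(a),np.sin(a)]); uy=np.array([-np.sin(a),np.cos(a)])
for p in ((12,121),(12,153),(-12,153),(-12,121),(60,122),(-60,122)):
    print(p, proj('w0',list(h+ux*p[0]+uy*p[1])+[38]).round(0))
E
```

```text
time: 1.18
tool_pos: [462.4, -138.3, 284.9]
tcp_rot: [-3.141, 0.0, 1.479]
contact_force: [-0.5, -0.3, 0.0]
grip_width: 60.0
1.18 [ 462.4 -138.3  284.9] [-3.1409e+00  2.0000e-04  1.4789e+00] F [-0.5 -0.3  0. ] w 60.0
shift [0.0139 0.007  0.0049] turn [-0.0007  0.0002  0.0009]
(12, 121) [[363. 274.]]
(12, 153) [[364. 220.]]
(-12, 153) [[321. 220.]]
(-12, 121) [[321. 274.]]
(60, 122) [[446. 273.]]
(-60, 122) [[238. 273.]]
```

View pics/w0.png

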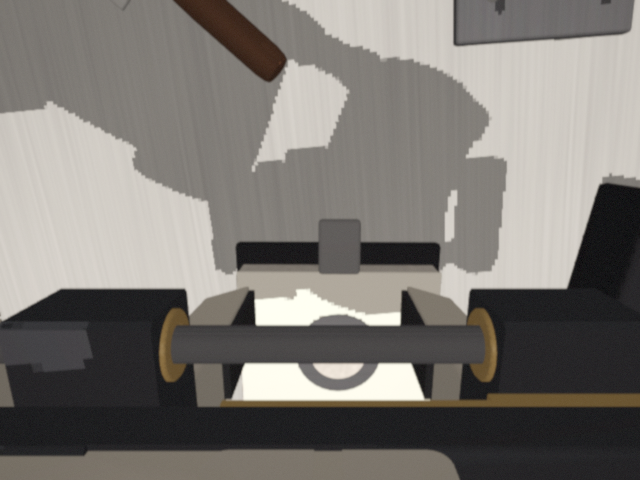

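```bash
python3 -m pendant '[[[0.0139,0.0065,0],[0,0,0],0.06],[[0.0139,0.0065,0.02],[0,0,0],0.06],[[0.0139,0.0065,0.045],[0,0,0],0.06],[[0.0139,0.0065,0.065],[0,0,0],0.06],[[0.0139,0.0065,0.081],[0,0,0],0.06],[[0.0139,0.0065,0.081],[0,0,0],0.06]]'
python3 -m pendant '[[[0,0,0],[0,0,0],0.035],[[0,0,0],[0,0,0],0.01],[[0,0,0],[0,0,0],0.01],[[0,0,0],[0,0,0],0.01],[[0,0,0],[0,0,0],0.01],[[0,0,0],[0,0,0],0.01]]'
python3 - <<'E'
from h import *
sh(); 
# arc in tool axes, from tab angle 0: tool x ~ +binder y
r=141
for a in (15,30,45,60,75,90,105,120,135,150,160): print(a,'tx %.3f tz %.3f'%(r*(np.cos(np.radians(a))-1)/1e3,-r*np.sin(np.radians(a))/1e3))
E
```

```text
time: 1.73
tool_pos: [468.8, -126.3, 201.9]
tcp_rot: [-3.137, -0.001, 1.475]
contact_force: [-0.1, 0.4, 0.5]
grip_width: 59.9
time: 2.23
tool_pos: [470.3, -125.1, 204.7]
tcp_rot: [3.141, 0.0, 1.478]
contact_force: [-1.3, -0.2, 0.8]
grip_width: 24.3
2.23 [ 470.3 -125.1  204.7] [3.1406e+00 4.0000e-04 1.4779e+00] F [-1.3 -0.2  0.8] w 24.3
15 tx -0.005 tz -0.036
30 tx -0.019 tz -0.070
45 tx -0.041 tz -0.100
60 tx -0.070 tz -0.122
75 tx -0.105 tz -0.136
90 tx -0.141 tz -0.141
105 tx -0.177 tz -0.136
120 tx -0.211 tz -0.122
135 tx -0.241 tz -0.100
150 tx -0.263 tz -0.070
160 tx -0.273 tz -0.048
```

```bash
python3 -m pendant '[[[-0.001,0,-0.018],[0,0,0],0.01],[[-0.005,0,-0.036],[0,0,0],0.01],[[-0.011,0,-0.054],[0,0,0],0.01],[[-0.019,0,-0.070],[0,0,0],0.01],[[-0.029,0,-0.086],[0,0,0],0.01],[[-0.041,0,-0.100],[0,0,0],0.01],[[-0.055,0,-0.112],[0,0,0],0.01],[[-0.070,0,-0.122],[0,0,0],0.01],[[-0.087,0,-0.130],[0,0,0],0.01],[[-0.105,0,-0.136],[0,0,0],0.01]]'
python3 -m pendant '[[[0,0,0],[0,0,0],0.01],[[0,0,0],[0,0,0],0.01]]'
```

```text
time: 3.07
tool_pos: [460.1, -229.4, 341.1]
tcp_rot: [-3.141, -0.001, 1.478]
contact_force: [-0.5, 2.3, -1.4]
grip_width: 23.6
time: 3.23
tool_pos: [460.0, -229.9, 341.1]
tcp_rot: [3.141, -0.0, 1.476]
contact_force: [-2.2, 2.3, 7.9]
grip_width: 23.6
```

```bash
python3 -m pendant '[[[-0.018,0,-0.004],[0,0,0],0.01],[[-0.036,0,-0.005],[0,0,0],0.01],[[-0.054,0,-0.004],[0,0,0],0.01],[[-0.072,0,0],[0,0,0],0.01],[[-0.090,0,0.006],[0,0,0],0.01],[[-0.106,0,0.014],[0,0,0],0.01],[[-0.122,0,0.024],[0,0,0],0.01],[[-0.136,0,0.036],[0,0,0],0.01],[[-0.148,0,0.050],[0,0,0],0.01],[[-0.158,0,0.066],[0,0,0],0.01]]'
python3 -m pendant '[[[-0.007,0,0.017],[0,0,0],0.01],[[-0.012,0,0.034],[0,0,0],0.01],[[-0.016,0,0.052],[0,0,0],0.01],[[-0.016,0,0.052],[0,0,0],0.01]]'
```

```text
time: 4.07
tool_pos: [444.9, -388.9, 275.0]
tcp_rot: [3.142, 0.005, 1.478]
contact_force: [-5.8, -5.2, 4.4]
grip_width: 23.8
time: 4.4
tool_pos: [443.3, -405.5, 220.1]
tcp_rot: [-3.141, 0.005, 1.477]
contact_force: [-5.3, -10.4, 2.4]
grip_width: 23.4
```

```bash
python3 -m pendant '[[[0,0,0],[0,0,0],0.05],[[0,0,0],[0,0,0],0.05],[[0,0,0],[0,0,0],0.05],[[0,0,-0.03],[0,0,0],0.05],[[0,0,-0.07],[0,0,0],0.05],[[0,0,-0.11],[0,0,0],0.05],[[0,0,-0.11],[0,0,0],0.05]]'
python3 - <<'E'
from h import *
sh()
snap('side','s1',(130,140,450,400),2.5)
go(418,229,320,3.1416+0.137)
E
```

```text
time: 4.98
tool_pos: [445.7, -403.4, 340.8]
tcp_rot: [3.131, 0.01, 1.479]
contact_force: [-0.1, -1.5, 1.0]
grip_width: 50.0
4.98 [ 445.7 -403.4  340.8] [3.1311 0.0099 1.4786] F [-0.1 -1.5  1. ] w 50.0
shift [ 0.6268 -0.0854  0.0124] turn [-9.0000e-04  1.1400e-02 -1.7999e+00]
```

View pics/s1.png

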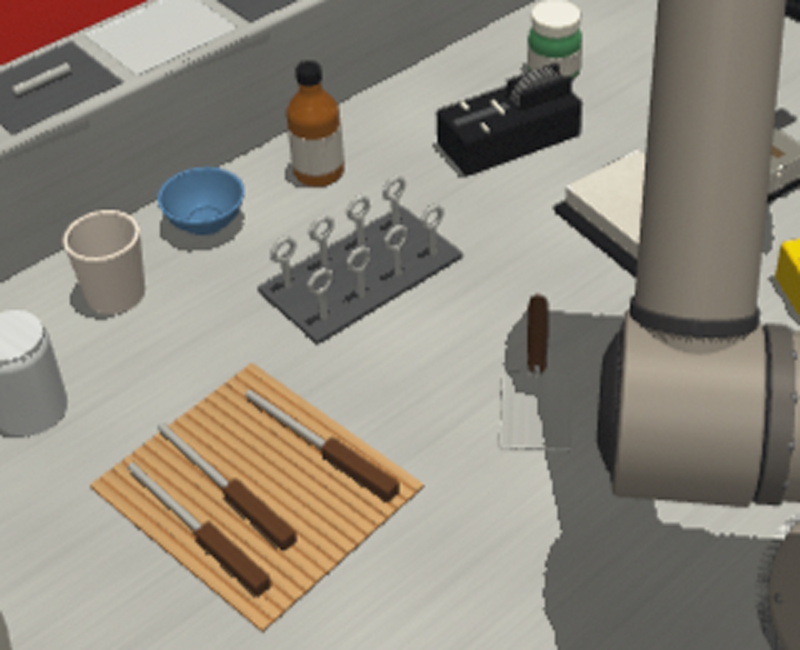

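```bash
python3 - <<'E'
from h import *
go(421.6,232.1,320,0.137)
E
python3 -m pendant '[[[0.24,0,0.01],[0,0.01,0.6],0.05],[[0.24,0,0.01],[0,0.01,0.6],0.05],[[0.24,0,0.01],[0,0.01,0.6],0.05],[[0.24,0,0.01],[0,0.01,0.6],0.05],[[0.24,0,0.01],[0,0.01,0.6],0.05],[[0.24,0,0.01],[0,0.01,0.6],0.05],[[0.24,0,0.01],[0,0.01,0.6],0.05]]'
python3 - <<'E'
from h import *
go(421.6,232.1,320,0.137)
E
```

```text
shift [ 0.6302 -0.0821  0.0124] turn [1.0700e-02 8.0000e-04 1.3417e+00]
time: 5.62
tool_pos: [466.0, -158.0, 321.0]
tcp_rot: [-3.134, -0.01, 0.882]
contact_force: [-0.5, -0.0, 0.1]
grip_width: 49.9
shift [ 0.2731 -0.2821  0.006 ] turn [-0.011  -0.007   0.7455]
```

```bash
python3 -m pendant '[[[0.2731,-0.2821,0.006],[-0.011,-0.007,0.7455],0.05],[[0.2731,-0.2821,0.006],[-0.011,-0.007,0.7455],0.05],[[0.2731,-0.2821,0.006],[-0.011,-0.007,0.7455],0.05],[[0.2731,-0.2821,0.006],[-0.011,-0.007,0.7455],0.05],[[0.2731,-0.2821,0.006],[-0.011,-0.007,0.7455],0.05],[[0.2731,-0.2821,0.006],[-0.011,-0.007,0.7455],0.05],[[0.2731,-0.2821,0.006],[-0.011,-0.007,0.7455],0.05],[[0.2731,-0.2821,0.006],[-0.011,-0.007,0.7455],0.05],[[0.2731,-0.2821,0.006],[-0.011,-0.007,0.7455],0.05],[[0.2731,-0.2821,0.006],[-0.011,-0.007,0.7455],0.05]]'
python3 -m pendant '[[[0,0,0],[0,0,0],0.05],[[0,0,0],[0,0,0],0.05]]'
python3 - <<'E'
from h import *
sh();go(421.6,232.1,320,0.137)
snap('wrist','w1')
for p in ((362.2,223.7,20),(441.4,235.1,20),(540,248.2,14)): print(proj('w1',p).round(0))
E
```

```text
time: 6.45
tool_pos: [424.3, 218.1, 319.0]
tcp_rot: [3.137, -0.002, 0.133]
contact_force: [0.2, -0.1, 0.3]
grip_width: 49.9
time: 6.62
tool_pos: [424.3, 218.2, 318.8]
tcp_rot: [3.137, -0.001, 0.138]
contact_force: [0.4, -0.1, -0.1]
grip_width: 50.1
6.62 [424.3 218.2 318.8] [ 3.1372e+00 -1.3000e-03  1.3750e-01] F [ 0.4 -0.1 -0.1] w 50.1
shift [-0.0008 -0.0141 -0.0013] turn [ 0.0044 -0.0013  0.0005]
[[308. 322.]]
[[306. 214.]]
[[305.  58.]]
```

View pics/w1.png

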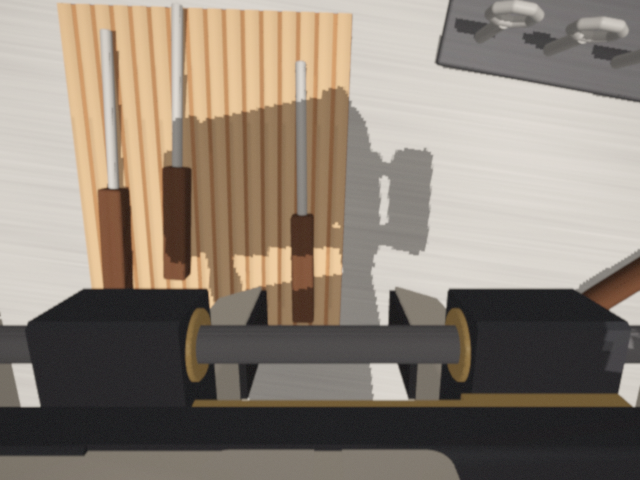

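```bash
python3 -m pendant '[[[-0.001,-0.0155,0.02],[0.0044,0,0],0.05],[[-0.001,-0.0155,0.05],[0.0044,0,0],0.05],[[-0.001,-0.0155,0.08],[0.0044,0,0],0.05],[[-0.001,-0.0155,0.105],[0.0044,0,0],0.05],[[-0.001,-0.0155,0.12],[0.0044,0,0],0.05],[[-0.001,-0.0155,0.13],[0.0044,0,0],0.05],[[-0.001,-0.0155,0.134],[0.0044,0,0],0.05],[[-0.001,-0.0155,0.134],[0.0044,0,0],0.05]]'
python3 - <<'E'
from h import *
sh()
E
python3 -m pendant '[[[0,0,0],[0,0,0],0.03],[[0,0,0],[0,0,0],0.0],[[0,0,0],[0,0,0],0.0],[[0,0,0],[0,0,0],0.0],[[0,0,0],[0,0,0],0.0],[[0,0,0],[0,0,0],0.0]]'
```

```text
time: 7.33
tool_pos: [422.9, 230.1, 185.0]
tcp_rot: [3.142, -0.001, 0.131]
contact_force: [-0.2, 0.2, -0.4]
grip_width: 50.1
7.33 [422.9 230.1 185. ] [ 3.1416e+00 -1.3000e-03  1.3070e-01] F [-0.2  0.2 -0.4] w 50.1
time: 7.83
tool_pos: [422.6, 231.2, 185.9]
tcp_rot: [-3.141, -0.003, 0.132]
contact_force: [-0.4, 0.6, 3.8]
grip_width: 15.6
```

```bash
python3 -m pendant '[[[0,0,-0.02],[0,0,0],0],[[0,0,-0.05],[0,0,0],0],[[0,0,-0.08],[0,0,0],0],[[0,0,-0.10],[0,0,0],0],[[0,0,-0.10],[0,0,0],0]]'
python3 - <<'E'
from h import *
sh();go(430,2.1,285,-0.028)
E
```

```text
time: 8.25
tool_pos: [423.3, 231.4, 289.4]
tcp_rot: [-3.14, -0.01, 0.133]
contact_force: [1.6, 0.5, -0.4]
grip_width: 15.4
8.25 [423.3 231.4 289.4] [-3.1396 -0.0101  0.1326] F [ 1.6  0.5 -0.4] w 15.4
shift [-0.0237  0.2282  0.0037] turn [-0.0028 -0.0099  0.1606]
```

```bash
python3 -m pendant '[[[-0.002,0.03,0.003],[0,0,0.02],0],[[-0.005,0.06,0.003],[0,0,0.04],0],[[-0.008,0.09,0.003],[0,0,0.06],0],[[-0.011,0.12,0.003],[0,0,0.08],0],[[-0.014,0.15,0.003],[0,0,0.10],0],[[-0.018,0.18,0.003],[0,-0.003,0.13],0],[[-0.021,0.205,0.003],[0,-0.005,0.15],0],[[-0.0237,0.222,0.003],[0,-0.008,0.16],0],[[-0.0237,0.2282,0.0037],[0,-0.008,0.1606],0],[[-0.0237,0.2282,0.0037],[0,-0.008,0.1606],0]]'
python3 -m pendant '[[[0,0,0.03],[0,0,0],0],[[0,0,0.055],[0,0,0],0],[[0,0,0.055],[0,0,0],0],[[0,0,0.055],[0,0,0],0]]'
python3 - <<'E'
from h import *
sh();go(430,2.1,230,-0.028)
snap('side','s2',(240,180,400,320),5)
snap('wrist','w2')
def rk(x,y,z): return [599+x*.9996+y*.028,66.4-.028*x+.9996*y,z]
for n in('s2','w2'):
  for p in((-30,-69,56),(-30,-69,67),(30,-69,56),(-40-5,-69,56),(-30,-23,56)): 
    q=proj(n,rk(*p))[0]; print(n,p,q.round(1),((q-[240,180])*5).round(0))
E
```

```text
time: 9.08
tool_pos: [428.9, 0.7, 280.9]
tcp_rot: [-3.141, 0.007, -0.03]
contact_force: [0.1, 0.5, -0.5]
grip_width: 15.7
time: 9.42
tool_pos: [428.2, 2.6, 225.8]
tcp_rot: [-3.141, 0.009, -0.027]
contact_force: [-0.0, -0.2, -0.4]
grip_width: 15.7
9.42 [428.2   2.6 225.8] [-3.1408  0.0093 -0.0271] F [-0.  -0.2 -0.4] w 15.7
shift [ 0.0018  0.0004 -0.0042] turn [-0.0008  0.0093  0.0009]
s2 (-30, -69, 56) [303.2 225.7] [316. 229.]
s2 (-30, -69, 67) [303.1 222.4] [315. 212.]
s2 (30, -69, 56) [288.  214.1] [240. 171.]
s2 (-45, -69, 56) [307.1 228.7] [335. 244.]
s2 (-30, -23, 56) [288.8 234. ] [244. 270.]
w2 (-30, -69, 56) [ 330.5 -102.9] [  453. -1415.]
w2 (-30, -69, 67) [ 330.8 -125.1] [  454. -1526.]
w2 (30, -69, 56) [ 331.1 -368.4] [  456. -2742.]
w2 (-45, -69, 56) [330.4 -46.6] [  452. -1133.]
w2 (-30, -23, 56) [ 180.7 -103. ] [ -297. -1415.]
```

View pics/s2.png

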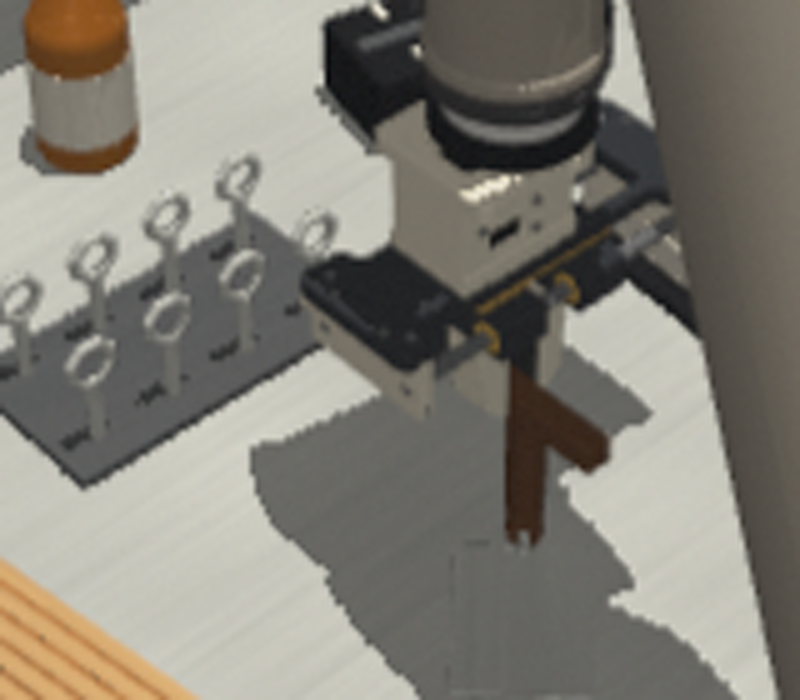

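View pics/w2.png

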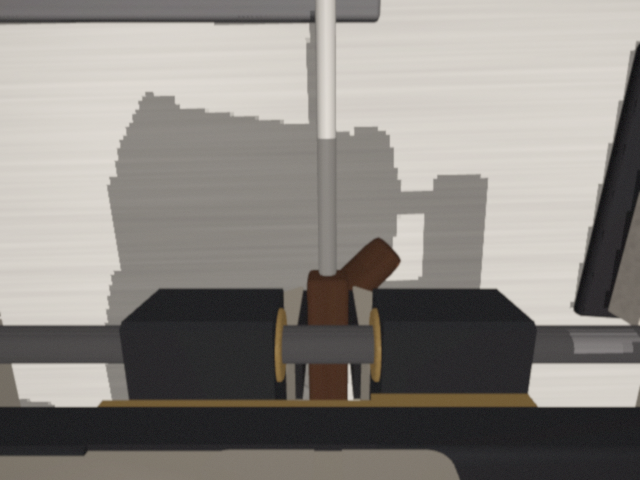

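```bash
python3 - <<'E'
from h import *
for p in((367.7,4.5,51.9),(447.5,2.2,60)):
    q=proj('s2',p)[0]; print(((q-[240,180])*5).round(0), proj('w2',p)[0].round(0))
E
python3 -m pendant '[[[0.001,0.0012,-0.0042],[0,0.009,0],0],[[0.001,0.0012,-0.0042],[0,0.009,0],0],[[0.001,0.0012,-0.0042],[0,0.009,0],0]]'
python3 - <<'E'
from h import *
sh();go(430,1.2,230,-0.028)
E
```

```text
[595. 450.] [328. 437.]
[478. 347.] [328. 272.]
time: 9.77
tool_pos: [430.0, 0.4, 232.0]
tcp_rot: [3.141, -0.006, -0.028]
contact_force: [-0.1, 0.4, -0.2]
grip_width: 15.8
9.77 [4.30e+02 4.00e-01 2.32e+02] [ 3.1413 -0.0062 -0.0283] F [-0.1  0.4 -0.2] w 15.8
shift [-0.0001 -0.0008  0.002 ] turn [ 0.0003 -0.0062 -0.0003]
```

```bash
python3 -m pendant '[[[0.005,-0.0004,0.002],[0,-0.006,0],0],[[0.010,-0.0004,0.002],[0,-0.006,0],0],[[0.015,-0.0004,0.002],[0,-0.006,0],0],[[0.020,-0.0004,0.002],[0,-0.006,0],0],[[0.025,-0.0004,0.002],[0,-0.006,0],0],[[0.030,-0.0004,0.002],[0,-0.006,0],0],[[0.035,-0.0004,0.002],[0,-0.006,0],0],[[0.040,-0.0004,0.002],[0,-0.006,0],0],[[0.045,-0.0004,0.002],[0,-0.006,0],0],[[0.045,-0.0004,0.002],[0,-0.006,0],0]]'
python3 - <<'E'
from h import *
snap('wrist','w3')
snap('side','s3',(240,180,400,320),5)
im=cv2.imread('pics/w3.png'); s=cv2.imread('pics/s3.png')
cv2.imwrite('pics/c3.png',np.hstack([s[:600,:500],im[:480,170:470].copy() if 0 else cv2.copyMakeBorder(im[:300,200:500],0,300,0,0,cv2.BORDER_CONSTANT)]))
E
```

```text
time: 10.6
tool_pos: [475.6, -0.6, 229.0]
tcp_rot: [3.142, 0.001, -0.028]
contact_force: [-0.7, 0.3, -1.6]
grip_width: 15.3
```

View pics/c3.png

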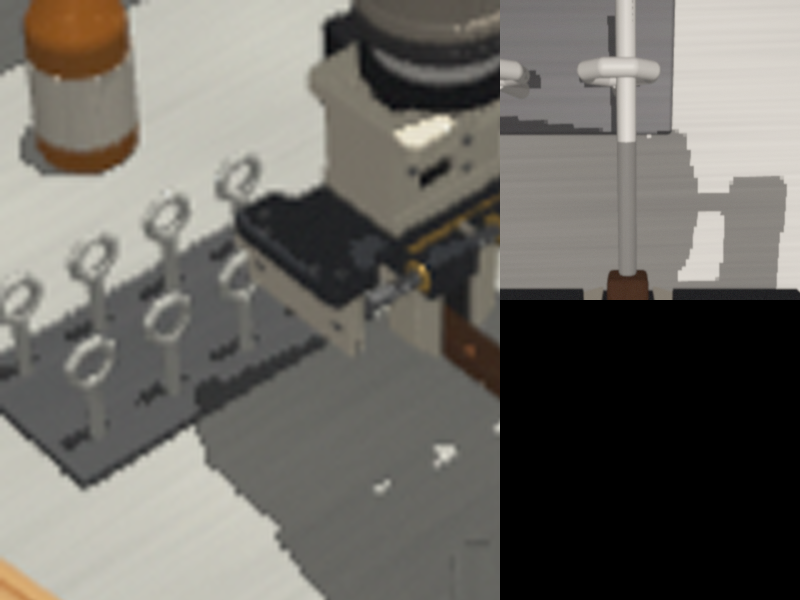

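```bash
python3 -m pendant '[[[0,-0.002,0],[0,0,0],0],[[0.007,-0.002,0],[0,0,0],0],[[0.014,-0.002,0],[0,0,0],0],[[0.021,-0.002,0],[0,0,0],0],[[0.028,-0.002,0],[0,0,0],0],[[0.035,-0.002,0],[0,0,0],0],[[0.042,-0.002,0],[0,0,0],0],[[0.049,-0.002,0],[0,0,0],0],[[0.056,-0.002,0],[0,0,0],0],[[0.056,-0.002,0],[0,0,0],0]]'
python3 -m pendant '[[[0.005,0,0],[0,0,0],0],[[0.01,0,0],[0,0,0],0],[[0.01,0,0],[0,0,0],0]]'
python3 - <<'E'
from h import *
c=snap('wrist','w4'); cv2.imwrite('pics/w4.png',cv2.imread('pics/w4.png')[:300,150:550])
E
```

```text
time: 11.53
tool_pos: [532.0, -0.2, 228.9]
tcp_rot: [3.142, 0.001, -0.028]
contact_force: [0.0, 0.0, -1.1]
grip_width: 15.9
time: 11.78
tool_pos: [541.5, -0.4, 228.9]
tcp_rot: [3.142, 0.002, -0.028]
contact_force: [0.8, 0.1, -0.7]
grip_width: 15.5
```

View pics/w4.png

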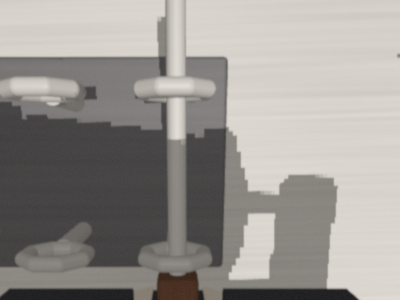

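```bash
python3 -m pendant '[[[0,0,0.002],[0,0,0],0],[[0,0,0.004],[0,0,0],0],[[0,0,0.004],[0,0,0],0.03],[[0,0,0.004],[0,0,0],0.03],[[0,0,0.004],[0,0,0],0.03],[[0,0,-0.02],[0,0,0],0.03],[[0,0,-0.05],[0,0,0],0.04],[[0,0,-0.09],[0,0,0],0.05],[[0,0,-0.09],[0,0,0],0.05]]'
python3 - <<'E'
from h import *
sh(); print(420.4+2*.0+20*.999); 
go(442.4,322,320,0.05)
E
```

```text
time: 12.58
tool_pos: [542.6, -0.5, 325.9]
tcp_rot: [3.14, -0.01, -0.028]
contact_force: [1.7, 0.1, 1.2]
grip_width: 45.5
12.58 [ 5.426e+02 -5.000e-01  3.259e+02] [ 3.1403 -0.0098 -0.0282] F [1.7 0.1 1.2] w 45.5
440.38
shift [-0.1093 -0.3196  0.0044] turn [ 0.0017 -0.0098 -0.0782]
```

```bash
python3 -m pendant '[[[-0.1093,-0.3206,0.0044],[0,-0.01,-0.0782],0.05],[[-0.1093,-0.3206,0.0044],[0,-0.01,-0.0782],0.05],[[-0.1093,-0.3206,0.0044],[0,-0.01,-0.0782],0.05],[[-0.1093,-0.3206,0.0044],[0,-0.01,-0.0782],0.05],[[-0.1093,-0.3206,0.0044],[0,-0.01,-0.0782],0.05],[[-0.1093,-0.3206,0.0044],[0,-0.01,-0.0782],0.05],[[-0.1093,-0.3206,0.0044],[0,-0.01,-0.0782],0.05],[[-0.1093,-0.3206,0.0044],[0,-0.01,-0.0782],0.05],[[-0.1093,-0.3206,0.0044],[0,-0.01,-0.0782],0.05],[[-0.1093,-0.3206,0.0044],[0,-0.01,-0.0782],0.05]]'
python3 -m pendant '[[[0,0,0],[0,0,0],0.05],[[0,0,0],[0,0,0],0.05],[[0,0,0],[0,0,0],0.05]]'
python3 - <<'E'
from h import *
sh();go(443,322.5,320,0.045)
snap('wrist','w5'); snap('side','s5',(130,180,350,390),2.7)
im=cv2.imread('pics/w5.png');s=cv2.imread('pics/s5.png');im=cv2.resize(im[:330],None,fx=.0+400/640,fy=400/640)
print(s.shape,im.shape)
cv2.imwrite('pics/c5.png',np.hstack([s[:500],cv2.copyMakeBorder(im,0,s[:500].shape[0]-im.shape[0],0,0,cv2.BORDER_CONSTANT)])[:, :1000])
for p in ((383.3,319.6,20),(461.5,322.6,20),(562.4,327.7,14)): print(proj('w5',p).round(0))
im=cv2.imread('pics/c5.png'); cv2.imwrite('pics/c5.png',cv2.resize(im,None,fx=800/im.shape[1],fy=800/im.shape[1]))
E
```

```text
time: 13.42
tool_pos: [439.5, 325.4, 314.6]
tcp_rot: [-3.141, 0.012, 0.054]
contact_force: [0.1, -0.3, -0.2]
grip_width: 50.2
time: 13.67
tool_pos: [441.4, 321.8, 314.7]
tcp_rot: [-3.141, 0.012, 0.048]
contact_force: [-0.6, -0.3, 0.9]
grip_width: 50.2
13.67 [441.4 321.8 314.7] [-3.1412  0.0125  0.0477] F [-0.6 -0.3  0.9] w 50.2
shift [ 0.0016 -0.0006 -0.0053] turn [-0.0004  0.0125  0.0027]
(567, 594, 3) (206, 400, 3)
[[328. 315.]]
[[329. 208.]]
[[328.  45.]]
```

View pics/c5.png

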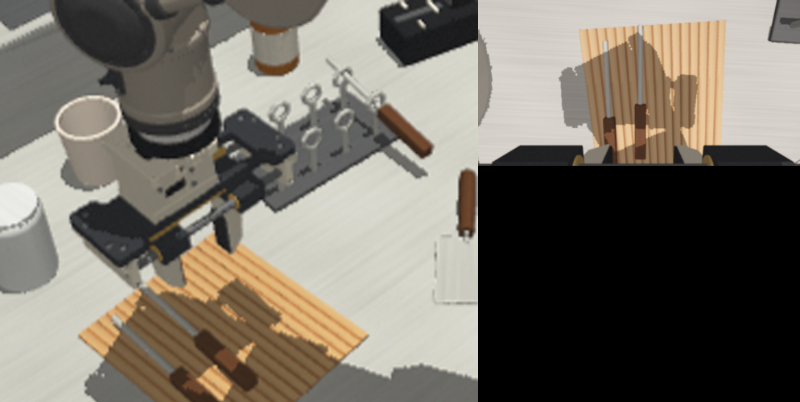

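```bash
python3 -m pendant '[[[0.0074,-0.001,0.02],[0,0.0125,0.003],0.026],[[0.0074,-0.001,0.04],[0,0.0125,0.003],0.026],[[0.0074,-0.001,0.06],[0,0.0125,0.003],0.026],[[0.0074,-0.001,0.075],[0,0.0125,0.003],0.026],[[0.0074,-0.001,0.085],[0,0.0125,0.003],0.026],[[0.0074,-0.001,0.085],[0,0.0125,0.003],0.026]]'
python3 - <<'E'
from h import *
sh();go(448.5,323,185,0.045)
E
```

```text
time: 14.27
tool_pos: [446.8, 323.6, 227.7]
tcp_rot: [3.141, 0.004, 0.046]
contact_force: [-0.4, -1.3, -0.1]
grip_width: 25.9
14.27 [446.8 323.6 227.7] [3.1406 0.0035 0.0456] F [-0.4 -1.3 -0.1] w 25.9
shift [0.0018 0.0007 0.0427] turn [0.001  0.0035 0.0006]
```

```bash
python3 -m pendant '[[[0.0016,0.0007,0.012],[0,0.003,0],0.026],[[0.0016,0.0007,0.024],[0,0.003,0],0.026],[[0.0016,0.0007,0.034],[0,0.003,0],0.026],[[0.0016,0.0007,0.042],[0,0.003,0],0.026],[[0.0016,0.0007,0.042],[0,0.003,0],0.026],[[0.0016,0.0007,0.042],[0,0.003,0],0.0],[[0.0016,0.0007,0.042],[0,0.003,0],0.0],[[0.0016,0.0007,0.042],[0,0.003,0],0.0],[[0.0016,0.0007,0.042],[0,0.003,0],0.0],[[0.0016,0.0007,0.042],[0,0.003,0],0.0]]'
python3 -m pendant '[[[0,0,-0.02],[0,0,0],0],[[0,0,-0.05],[0,0,0],0],[[0,0,-0.08],[0,0,0],0],[[0,0,-0.10],[0,0,0],0],[[0,0,-0.10],[0,0,0],0]]'
python3 - <<'E'
from h import *
# lane +23, calibrated: rack y +0.9..1.2
def rk(x,y): return 599+x*.9996+y*.028, 67.6-.028*x+.9996*y
x,y=rk(-185+26,23); print(x,y); sh(); go(x,y,285,-0.028)
E
```

```text
time: 15.1
tool_pos: [448.8, 324.1, 188.2]
tcp_rot: [-3.14, -0.004, 0.047]
contact_force: [0.3, -0.4, 2.2]
grip_width: 16.0
time: 15.52
tool_pos: [449.3, 324.5, 292.3]
tcp_rot: [-3.137, -0.011, 0.047]
contact_force: [0.3, 0.6, 0.1]
grip_width: 15.8
440.70759999999996 95.0428
15.52 [449.3 324.5 292.3] [-3.1373 -0.0108  0.0469] F [0.3 0.6 0.1] w 15.8
shift [-0.0194  0.2288  0.0061] turn [-0.0047 -0.0106  0.075 ]
```

```bash
python3 -m pendant '[[[-0.002,0.03,0.003],[0,0,0.01],0],[[-0.004,0.06,0.003],[0,0,0.02],0],[[-0.006,0.09,0.003],[0,0,0.03],0],[[-0.009,0.12,0.003],[0,0,0.04],0],[[-0.012,0.15,0.003],[0,-0.005,0.05],0],[[-0.015,0.18,0.003],[0,-0.005,0.06],0],[[-0.017,0.205,0.003],[0,-0.005,0.07],0],[[-0.019,0.222,0.006],[0,-0.01,0.075],0],[[-0.0194,0.2288,0.006],[0,-0.01,0.075],0],[[-0.0194,0.2288,0.006],[0,-0.01,0.075],0]]'
python3 -m pendant '[[[0,0,0.03],[0,0,0],0],[[0,0,0.05],[0,0,0],0],[[0,0,0.05],[0,0,0],0],[[0,0,0.05],[0,0,0],0]]'
python3 - <<'E'
from h import *
sh();go(440.7,95,232,-0.028)
E
```

```text
time: 16.35
tool_pos: [439.5, 93.4, 281.0]
tcp_rot: [-3.141, 0.008, -0.03]
contact_force: [-0.1, -0.2, -0.4]
grip_width: 15.9
time: 16.68
tool_pos: [439.1, 95.4, 230.9]
tcp_rot: [-3.141, 0.009, -0.027]
contact_force: [0.2, -0.3, -0.2]
grip_width: 15.5
16.68 [439.1  95.4 230.9] [-3.1411  0.0095 -0.027 ] F [ 0.2 -0.3 -0.2] w 15.5
shift [ 0.0016  0.0003 -0.0011] turn [-0.0005  0.0095  0.001 ]
```

```bash
python3 -m pendant '[[[0,0,-0.001],[0,0.0095,0.001],0],[[0.006,0,-0.001],[0,0.0095,0.001],0],[[0.011,0,-0.001],[0,0.0095,0.001],0],[[0.016,0,-0.001],[0,0.0095,0.001],0],[[0.022,0,-0.001],[0,0.0095,0.001],0],[[0.028,0,-0.001],[0,0.0095,0.001],0],[[0.034,0,-0.001],[0,0.0095,0.001],0],[[0.040,0,-0.001],[0,0.0095,0.001],0],[[0.045,0,-0.001],[0,0.0095,0.001],0],[[0.045,0,-0.001],[0,0.0095,0.001],0]]'
cat >> h.py <<'E'
def runs(name,rows,thr=150,u0=200,u1=460):
    g=np.load(f'pics/{name}.npz')['color'].astype(int).mean(2)
    for r in rows:
        m=np.r_[0,(g[r,u0:u1]>thr).astype(int),0]; d=np.diff(m); s=np.where(d==1)[0]+u0; e=np.where(d==-1)[0]+u0
        print(r,[(int(a),int(b-1)) for a,b in zip(s,e) if b-a>3])
E
python3 - <<'E'
from h import *
snap('wrist','w6'); print('w3 ref');runs('w3',(20,62,68,74,110)); print('w6');runs('w6',range(20,125,8)); sh()
E
```

```text
time: 17.52
tool_pos: [485.4, 93.1, 232.1]
tcp_rot: [-3.141, -0.003, -0.029]
contact_force: [0.3, 0.3, 0.2]
grip_width: 15.6
w3 ref
20 [(317, 334), (375, 459)]
62 [(200, 216), (282, 355), (374, 459)]
68 [(200, 220), (278, 359), (373, 459)]
74 [(200, 220), (279, 358), (373, 459)]
110 [(318, 335), (372, 459)]
w6
20 [(319, 336)]
28 [(319, 336)]
36 [(319, 336)]
44 [(319, 336)]
52 [(319, 336)]
60 [(319, 336)]
68 [(319, 336)]
76 [(319, 336)]
84 [(319, 336)]
92 [(200, 229), (286, 363), (420, 459)]
100 [(200, 230), (286, 363), (419, 459)]
108 [(200, 214), (319, 336), (436, 453)]
116 [(319, 336)]
124 [(319, 335)]
17.57 [484.7  93.1 231.9] [-3.1411e+00 -2.5000e-03 -2.9400e-02] F [-0.2 -0.2 -0.9] w 15.4
```

```bash
python3 -m pendant '[[[0,-0.001,0],[0,0,0],0],[[0.007,-0.001,0],[0,0,0],0],[[0.014,-0.001,0],[0,0,0],0],[[0.021,-0.001,0],[0,0,0],0],[[0.028,-0.001,0],[0,0,0],0],[[0.035,-0.001,0],[0,0,0],0],[[0.042,-0.001,0],[0,0,0],0],[[0.049,-0.001,0],[0,0,0],0],[[0.056,-0.001,0],[0,0,0],0],[[0.061,-0.001,0],[0,0,0],0]]'
python3 -m pendant '[[[0,0,0],[0,0,0],0],[[0,0,0],[0,0,0],0]]'
python3 - <<'E'
from h import *
snap('wrist','w7'); runs('w7',list(range(60,120,8))+list(range(236,280,4)),thr=140); sh(); print('w4');runs('w4',list(range(60,120,8))+list(range(236,280,4)),140)
E
```

```text
time: 18.4
tool_pos: [546.2, 92.4, 232.2]
tcp_rot: [-3.141, -0.003, -0.029]
contact_force: [0.1, -1.2, -0.3]
grip_width: 15.7
time: 18.57
tool_pos: [545.4, 92.4, 232.1]
tcp_rot: [-3.141, -0.002, -0.029]
contact_force: [-0.5, 0.7, -0.0]
grip_width: 15.7
60 [(200, 310), (318, 459)]
68 [(319, 336)]
76 [(319, 336)]
84 [(314, 343), (451, 459)]
92 [(200, 233), (288, 366), (422, 459)]
100 [(200, 233), (289, 365), (422, 459)]
108 [(201, 214), (319, 336), (440, 453)]
116 [(319, 336)]
236 []
240 []
244 []
248 []
252 []
256 [(434, 449)]
260 []
264 [(441, 459)]
268 [(383, 417), (442, 459)]
272 [(378, 420), (441, 459)]
276 [(378, 419)]
18.62 [545.1  92.4 232.1] [-3.1411e+00 -1.7000e-03 -2.9200e-02] F [-0.1  0.3  0.4] w 15.9
w4
60 [(317, 335), (377, 459)]
68 [(317, 335), (378, 459)]
76 [(316, 340), (378, 459)]
84 [(200, 227), (284, 364), (377, 459)]
92 [(200, 228), (285, 364), (377, 459)]
100 [(200, 211), (306, 338), (377, 459)]
108 [(317, 335), (376, 459)]
116 [(318, 335), (376, 459)]
236 [(393, 424)]
240 [(393, 424)]
244 [(393, 424)]
248 [(389, 424)]
252 [(389, 423)]
256 [(389, 420)]
260 [(385, 419)]
264 [(383, 419)]
268 [(381, 419)]
272 [(378, 419)]
276 [(378, 419)]
```

```bash
python3 -m pendant '[[[0.003,0,0.002],[0,0,0],0],[[0.003,0,0.004],[0,0,0],0],[[0.003,0,0.004],[0,0,0],0.028],[[0.003,0,0.004],[0,0,0],0.028],[[0.003,0,0.004],[0,0,0],0.028],[[0.003,0,-0.02],[0,0,0],0.028],[[0.003,0,-0.05],[0,0,0],0.04],[[0.003,0,-0.09],[0,0,0],0.05],[[0.003,0,-0.09],[0,0,0],0.05]]'
python3 - <<'E'
from h import *
sh(); go(422.6,365.6,320,0.063)
E
```

```text
time: 19.37
tool_pos: [549.7, 92.5, 329.6]
tcp_rot: [-3.14, -0.015, -0.029]
contact_force: [1.2, 0.4, 1.1]
grip_width: 43.6
19.37 [549.7  92.5 329.6] [-3.1403 -0.0152 -0.029 ] F [1.2 0.4 1.1] w 43.6
shift [-0.1351 -0.2693  0.0079] turn [-0.0006 -0.0152 -0.092 ]
```

```bash
python3 -m pendant '[[[-0.1351,-0.2693,0.008],[0,-0.01,-0.092],0.05],[[-0.1351,-0.2693,0.008],[0,-0.01,-0.092],0.05],[[-0.1351,-0.2693,0.008],[0,-0.01,-0.092],0.05],[[-0.1351,-0.2693,0.008],[0,-0.01,-0.092],0.05],[[-0.1351,-0.2693,0.008],[0,-0.01,-0.092],0.05],[[-0.1351,-0.2693,0.008],[0,-0.01,-0.092],0.05],[[-0.1351,-0.2693,0.008],[0,-0.01,-0.092],0.05],[[-0.1351,-0.2693,0.008],[0,-0.01,-0.092],0.05],[[-0.1351,-0.2693,0.008],[0,-0.01,-0.092],0.05],[[-0.1351,-0.2693,0.008],[0,-0.01,-0.092],0.05]]'
python3 -m pendant '[[[0,0,0],[0,0,0],0.05],[[0,0,0],[0,0,0],0.05],[[0,0,0],[0,0,0],0.05]]'
python3 - <<'E'
from h import *
sh();go(422.6,365.6,185,0.063)
snap('wrist','w8'); snap('side','s8',(130,180,350,390),2.5)
im=cv2.imread('pics/w8.png');s=cv2.imread('pics/s8.png');im=cv2.resize(im[:400,100:500],None,fx=.6,fy=.6)
s=s[:525,:550]
cv2.imwrite('pics/c8.png',np.hstack([s,cv2.copyMakeBorder(im,0,s.shape[0]-im.shape[0],0,0,cv2.BORDER_CONSTANT)]))
for p in ((362.4,361.1,20),(441.5,365.7,20),(541.2,372.7,14)): print(proj('w8',p).round(0), ((proj('w8',p)[0]-[100,0])*.6+[550,0]).round(0))
E
```

```text
time: 20.2
tool_pos: [420.7, 365.5, 314.0]
tcp_rot: [-3.141, 0.007, 0.065]
contact_force: [0.7, -0.6, 0.6]
grip_width: 49.8
time: 20.45
tool_pos: [421.8, 364.2, 314.2]
tcp_rot: [-3.141, 0.007, 0.061]
contact_force: [0.3, 0.6, 0.1]
grip_width: 50.0
20.45 [421.8 364.2 314.2] [-3.141   0.0074  0.0606] F [0.3 0.6 0.1] w 50.0
shift [ 0.0019 -0.0013  0.1291] turn [-0.0006  0.0074 -0.0024]
[[328. 319.]] [687. 191.]
[[328. 210.]] [687. 126.]
[[327.  50.]] [686.  30.]
```

View pics/c8.png

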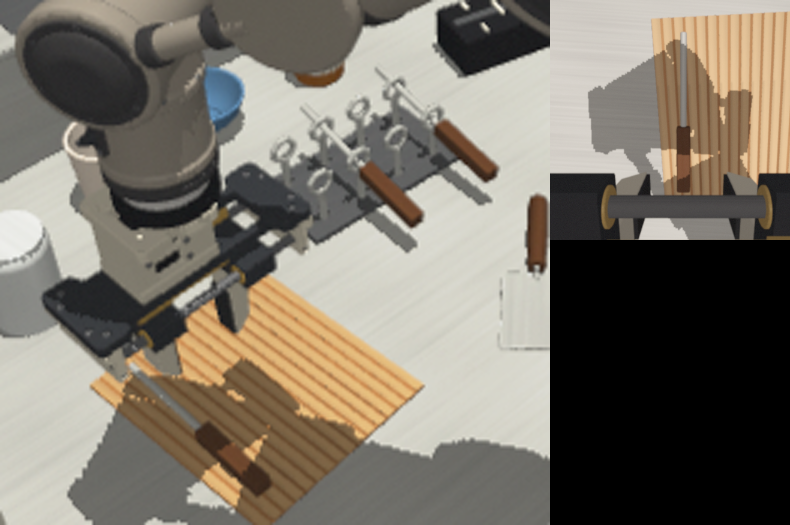

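```bash
python3 -m pendant '[[[0.002,-0.0018,0.03],[0,0.0074,0],0.05],[[0.002,-0.0018,0.06],[0,0.0074,0],0.04],[[0.002,-0.0018,0.09],[0,0.0074,0],0.04],[[0.002,-0.0018,0.11],[0,0.0074,0],0.04],[[0.002,-0.0018,0.122],[0,0.0074,0],0.04],[[0.002,-0.0018,0.128],[0,0.0074,0],0.04],[[0.002,-0.0018,0.128],[0,0.0074,0],0.04]]'
python3 -m pendant '[[[0,0,0],[0,0,0],0.03],[[0,0,0],[0,0,0],0.0],[[0,0,0],[0,0,0],0.0],[[0,0,0],[0,0,0],0.0],[[0,0,0],[0,0,0],0.0]]'
python3 -m pendant '[[[0,0,-0.02],[0,0,0],0],[[0,0,-0.05],[0,0,0],0],[[0,0,-0.08],[0,0,0],0],[[0,0,-0.10],[0,0,0],0],[[0,0,-0.10],[0,0,0],0]]'
python3 - <<'E'
from h import *
def rk(x,y): return 599+x*.9996+y*.028, 68.2-.028*x+.9996*y
x,y=rk(-185+20,69); print(x,y); sh(); go(x,y,285,-0.028)
E
```

```text
time: 21.13
tool_pos: [421.8, 366.9, 184.8]
tcp_rot: [3.141, 0.002, 0.062]
contact_force: [-0.5, -0.3, 0.8]
grip_width: 40.2
time: 21.55
tool_pos: [422.0, 367.5, 186.9]
tcp_rot: [-3.14, -0.001, 0.063]
contact_force: [0.2, -1.3, 3.0]
grip_width: 15.2
time: 21.97
tool_pos: [422.7, 368.0, 290.9]
tcp_rot: [-3.137, -0.008, 0.063]
contact_force: [0.9, 0.6, 0.1]
grip_width: 15.7
435.99800000000005 141.79240000000001
21.97 [422.7 368.  290.9] [-3.1365 -0.0076  0.063 ] F [0.9 0.6 0.1] w 15.7
shift [-0.001   0.2267  0.0047] turn [-0.0054 -0.0073  0.0911]
```

```bash
python3 -m pendant '[[[0,0.03,0.003],[0,0,0.01],0],[[0,0.06,0.003],[0,0,0.02],0],[[0,0.09,0.003],[0,0,0.03],0],[[0,0.12,0.003],[0,0,0.045],0],[[0,0.15,0.003],[0,-0.004,0.06],0],[[0,0.18,0.003],[0,-0.004,0.07],0],[[-0.001,0.205,0.003],[0,-0.004,0.08],0],[[-0.001,0.22,0.005],[0,-0.007,0.091],0],[[-0.001,0.2267,0.005],[0,-0.007,0.091],0],[[-0.001,0.2267,0.005],[0,-0.007,0.091],0]]'
python3 -m pendant '[[[0,0,0.03],[0,0,0],0],[[0,0,0.05],[0,0,0],0],[[0,0,0.05],[0,0,0],0],[[0,0,0.05],[0,0,0],0]]'
python3 - <<'E'
from h import *
sh();go(436,141.8,231,-0.028)
E
```

```text
time: 22.8
tool_pos: [435.0, 140.0, 280.5]
tcp_rot: [-3.141, 0.008, -0.03]
contact_force: [-0.0, 0.6, -0.4]
grip_width: 15.5
time: 23.13
tool_pos: [434.4, 141.9, 230.3]
tcp_rot: [-3.141, 0.01, -0.027]
contact_force: [0.4, 0.3, 0.5]
grip_width: 15.3
23.13 [434.4 141.9 230.3] [-3.1415  0.0097 -0.0268] F [0.4 0.3 0.5] w 15.3
shift [ 0.0016  0.     -0.0007] turn [-0.0001  0.0097  0.0012]
```

```bash
python3 -m pendant '[[[0,0,-0.001],[0,0.0095,0.001],0],[[0.006,0,-0.001],[0,0.0095,0.001],0],[[0.011,0,-0.001],[0,0.0095,0.001],0],[[0.016,0,-0.001],[0,0.0095,0.001],0],[[0.022,0,-0.001],[0,0.0095,0.001],0],[[0.028,0,-0.001],[0,0.0095,0.001],0],[[0.034,0,-0.001],[0,0.0095,0.001],0],[[0.040,0,-0.001],[0,0.0095,0.001],0],[[0.045,0,-0.001],[0,0.0095,0.001],0],[[0.045,0,-0.001],[0,0.0095,0.001],0]]'
python3 - <<'E'
from h import *
snap('wrist','w9'); runs('w9',range(20,125,6)); sh()
E
```

```text
time: 23.97
tool_pos: [480.8, 139.7, 231.6]
tcp_rot: [-3.141, -0.003, -0.03]
contact_force: [-0.3, 0.1, -0.6]
grip_width: 15.8
20 [(200, 272), (320, 337), (451, 459)]
26 [(200, 273), (319, 337), (450, 459)]
32 [(200, 273), (320, 337), (449, 459)]
38 [(200, 273), (320, 337), (449, 459)]
44 [(200, 273), (320, 337), (448, 459)]
50 [(200, 273), (319, 337), (448, 459)]
56 [(200, 274), (320, 337), (447, 459)]
62 [(200, 274), (320, 337), (446, 459)]
68 [(200, 274), (302, 351), (440, 459)]
74 [(200, 274), (286, 365), (422, 459)]
80 [(200, 274), (286, 365), (421, 459)]
86 [(200, 275), (321, 336), (445, 459)]
92 [(200, 275), (319, 336), (443, 459)]
98 [(200, 275), (320, 336), (443, 459)]
104 [(200, 275), (320, 336), (442, 458)]
110 [(200, 275), (320, 336)]
116 [(200, 275), (320, 336)]
122 [(200, 265), (322, 332)]
24.02 [480.2 139.7 231.4] [-3.1412e+00 -2.3000e-03 -2.9400e-02] F [-0.7 -0.  -0.2] w 15.8
```

```bash
python3 -m pendant '[[[0,-0.0007,0],[0,0,0],0],[[0.007,-0.0007,0],[0,0,0],0],[[0.014,-0.0007,0],[0,0,0],0],[[0.021,-0.0007,0],[0,0,0],0],[[0.028,-0.0007,0],[0,0,0],0],[[0.035,-0.0007,0],[0,0,0],0],[[0.042,-0.0007,0],[0,0,0],0],[[0.049,-0.0007,0],[0,0,0],0],[[0.056,-0.0007,0],[0,0,0],0],[[0.063,-0.0007,0],[0,0,0],0]]'
python3 -m pendant '[[[0,0,0],[0,0,0],0],[[0,0,0],[0,0,0],0]]'
python3 - <<'E'
from h import *
snap('wrist','w10'); runs('w10',list(range(50,120,8)),thr=140); sh()
E
```

```text
time: 24.85
tool_pos: [543.4, 138.6, 231.6]
tcp_rot: [-3.141, -0.002, -0.029]
contact_force: [0.4, 0.3, -1.3]
grip_width: 15.5
time: 25.02
tool_pos: [542.9, 138.6, 231.5]
tcp_rot: [-3.141, -0.002, -0.029]
contact_force: [0.5, 0.5, -0.4]
grip_width: 15.0
50 [(200, 307), (319, 403), (418, 454)]
58 [(200, 276), (319, 337), (456, 459)]
66 [(200, 275), (319, 337), (455, 459)]
74 [(200, 276), (301, 355), (437, 459)]
82 [(200, 276), (287, 367), (422, 459)]
90 [(200, 276), (290, 306), (311, 343), (345, 365), (424, 442), (454, 459)]
98 [(200, 276), (319, 337), (451, 459)]
106 [(200, 277), (319, 336), (450, 459)]
114 [(200, 277), (319, 336), (449, 459)]
25.07 [542.6 138.6 231.5] [-3.1412e+00 -1.6000e-03 -2.9200e-02] F [ 0.1 -0.1 -0.3] w 15.8
```

```bash
python3 -m pendant '[[[0.002,0,0.002],[0,0,0],0],[[0.002,0,0.004],[0,0,0],0],[[0.002,0,0.004],[0,0,0],0.028],[[0.002,0,0.004],[0,0,0],0.028],[[0.002,0,0.004],[0,0,0],0.028],[[0.002,0,-0.02],[0,0,0],0.028],[[0.002,0,-0.05],[0,0,0],0.03],[[0.002,0,-0.09],[0,0,0],0.02],[[0.002,0,-0.12],[0,0,0],0],[[0.002,0,-0.12],[0,0,0],0]]'
python3 - <<'E'
from h import *
sh(); go(641.1,-243.3,330,-0.24)
E
```

```text
time: 25.9
tool_pos: [545.6, 138.8, 358.7]
tcp_rot: [-3.139, -0.015, -0.029]
contact_force: [1.0, 0.5, 0.3]
grip_width: 14.4
25.9 [545.6 138.8 358.7] [-3.1394 -0.0147 -0.0289] F [1.  0.5 0.3] w 14.4
shift [0.1061 0.3793 0.0294] turn [-0.0037 -0.0144  0.2111]
```

```bash
python3 -m pendant '[[[0.106,0.379,0.029],[0,-0.01,0.21],0],[[0.106,0.379,0.029],[0,-0.01,0.21],0],[[0.106,0.379,0.029],[0,-0.01,0.21],0],[[0.106,0.379,0.029],[0,-0.01,0.21],0],[[0.106,0.379,0.029],[0,-0.01,0.21],0],[[0.106,0.379,0.029],[0,-0.01,0.21],0],[[0.106,0.379,0.029],[0,-0.01,0.21],0],[[0.106,0.379,0.029],[0,-0.01,0.21],0],[[0.106,0.379,0.029],[0,-0.01,0.21],0],[[0.106,0.379,0.029],[0,-0.01,0.21],0]]'
python3 -m pendant '[[[0,0,0],[0,0,0],0],[[0,0,0],[0,0,0],0],[[0,0,0],[0,0,0],0]]'
python3 - <<'E'
from h import *
sh();go(641.1,-243.3,270,-0.24)
t=snap('top','t1'); s=snap('side','s11')
# side crop covers rack, timer, binder
a=s['color'][140:340,200:440,::-1]; b=t['color'][170:290,250:450,::-1]
a=cv2.resize(a,None,fx=1.67,fy=1.67); b=cv2.resize(b,(400,240))
a=a[:334,:400]; out=np.zeros((340,800,3),np.uint8); out[:334,:400]=a; out[:240,400:]=b
cv2.imwrite('pics/c11.png',out)
E
```

```text
time: 26.73
tool_pos: [639.2, -248.3, 321.5]
tcp_rot: [3.14, 0.008, -0.243]
contact_force: [-1.1, 0.2, 0.8]
grip_width: 0.6
time: 26.98
tool_pos: [639.2, -242.5, 322.4]
tcp_rot: [-3.141, 0.009, -0.239]
contact_force: [0.4, 0.3, -0.9]
grip_width: 0.3
26.98 [ 639.2 -242.5  322.4] [-3.141   0.0088 -0.2387] F [ 0.4  0.3 -0.9] w 0.3
shift [0.0025 0.0004 0.0523] turn [-0.0006  0.0088  0.0013]
```

View pics/c11.png

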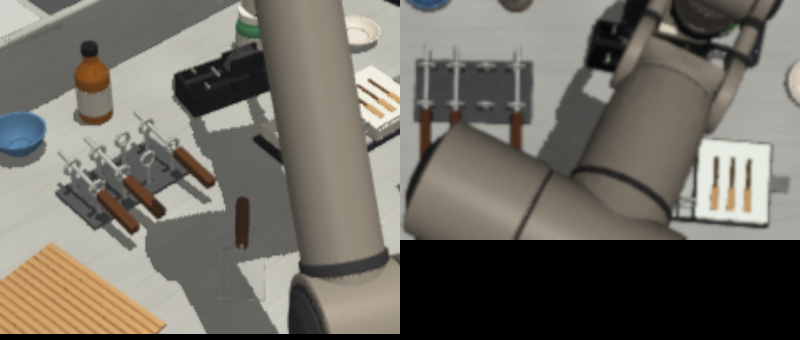

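```bash
python3 -m pendant '[[[0.003,0,0.02],[0,0.009,0],0],[[0.003,0,0.04],[0,0.009,0],0],[[0.003,0,0.052],[0,0.009,0],0],[[0.003,0,0.056],[0,0.009,0],0],[[0.003,0,0.056],[0,0.009,0],0],[[0.003,0,0.056],[0,0.009,0],0]]'
cat >> h.py <<'E'
def pointer(name):
    c=snap('side',name); g=c['color'].astype(np.float32).mean(2)
    uy=np.array([.238,.971]); ux=np.array([.971,-.238]); m=np.array([664.95,-149.35])
    ys=np.arange(0,64,1.); best=[]
    for off in (-6,0,6):
        P=[list(m+uy*(y-44)+ux*off)+[53] for y in ys]; q=proj(name,P).astype(np.float32)
        v=cv2.remap(g,q[:,:1].copy(),q[:,1:].copy(),cv2.INTER_LINEAR).ravel(); i=v.argmax(); best.append((ys[i],round(float(v[i]))))
    print('pointer timer-y (x off -6,0,6):',best)
E
python3 - <<'E'
from h import *
sh(); pointer('p0');
E
```

```text
time: 27.58
tool_pos: [642.2, -243.6, 267.6]
tcp_rot: [3.141, -0.002, -0.238]
contact_force: [0.1, 0.8, 0.7]
grip_width: 0.1
27.58 [ 642.2 -243.6  267.6] [ 3.1412e+00 -2.3000e-03 -2.3850e-01] F [0.1 0.8 0.7] w 0.1
pointer timer-y (x off -6,0,6): [(np.float64(18.0), 113), (np.float64(18.0), 112), (np.float64(18.0), 109)]
```

```bash
python3 -m pendant '[[[0,0,0.003],[0,0,0],0],[[0,0,0.005],[0,0,0],0],[[0,0,0.007],[0,0,0],0],[[0,0,0.008],[0,0,0],0],[[0,0,0.008],[0,0,0],0]]'
for i in 1; do python3 -m pendant '[[[0,0,0.001],[0,0,0],0],[[0,0,0.001],[0,0,0],0]]'; done
python3 -m pendant '[[[0,0,0.001],[0,0,0],0],[[0,0,0.001],[0,0,0],0]]'
```

```text
time: 28.05
tool_pos: [641.8, -244.0, 258.5]
tcp_rot: [3.142, -0.001, -0.239]
contact_force: [-0.7, 0.1, 1.1]
grip_width: 0.2
time: 28.22
tool_pos: [641.9, -244.0, 257.6]
tcp_rot: [3.141, -0.001, -0.239]
contact_force: [0.0, 0.4, 0.6]
grip_width: 0.3
time: 28.38
tool_pos: [641.9, -244.0, 256.6]
tcp_rot: [3.141, -0.001, -0.239]
contact_force: [0.3, -0.3, -0.3]
grip_width: 0.7
```

```bash
python3 -m pendant '[[[0,0,0.001],[0,0,0],0],[[0,0,0.001],[0,0,0],0]]'
python3 -m pendant '[[[0,0,0.001],[0,0,0],0],[[0,0,0.001],[0,0,0],0]]'
python3 -m pendant '[[[0,-0.005,0],[0,0,0],0],[[0,-0.005,0],[0,0,0],0]]'
```

```text
time: 28.55
tool_pos: [642.0, -244.0, 255.9]
tcp_rot: [3.141, -0.002, -0.239]
contact_force: [-0.2, 0.4, 1.1]
grip_width: 0.6
time: 28.72
tool_pos: [641.9, -244.3, 255.5]
tcp_rot: [3.141, -0.002, -0.239]
contact_force: [-1.0, -0.5, 5.1]
grip_width: -0.0
time: 28.88
tool_pos: [643.1, -239.5, 256.8]
tcp_rot: [3.139, -0.003, -0.239]
contact_force: [-3.9, -2.3, 9.9]
grip_width: 0.2
```

```bash
python3 -m pendant '[[[0,-0.0025,-0.001],[0,0,0],0],[[0,-0.005,-0.0015],[0,0,0],0],[[0,-0.0075,-0.0018],[0,0,0],0],[[0,-0.010,-0.0019],[0,0,0],0],[[0,-0.0125,-0.0018],[0,0,0],0],[[0,-0.015,-0.0015],[0,0,0],0],[[0,-0.0175,-0.001],[0,0,0],0],[[0,-0.020,-0.0004],[0,0,0],0],[[0,-0.0225,0.0004],[0,0,0],0],[[0,-0.025,0.0015],[0,0,0],0]]'
python3 - <<'E'
from h import *
sh(); pointer('p1');
E
```

```text
time: 29.72
tool_pos: [649.3, -214.1, 255.5]
tcp_rot: [-3.141, -0.003, -0.239]
contact_force: [-3.8, 4.8, 11.9]
grip_width: 0.2
29.72 [ 649.3 -214.1  255.5] [-3.1412 -0.0032 -0.2391] F [-3.8  4.8 11.9] w 0.2
pointer timer-y (x off -6,0,6): [(np.float64(28.0), 113), (np.float64(28.0), 106), (np.float64(29.0), 101)]
```

```bash
python3 -m pendant '[[[0,0,-0.015],[0,0,0],0],[[0,0,-0.015],[0,0,0],0],[[0,0.03,-0.015],[0,0,0],0],[[0,0.03,-0.015],[0,0,0],0],[[0,0.03,-0.006],[0,0,0],0],[[0,0.03,-0.003],[0,0,0],0],[[0,0.03,-0.0015],[0,0,0],0],[[0,0.03,-0.0015],[0,0,0],0],[[0,0.025,-0.0015],[0,0,0],0],[[0,0.025,-0.002],[0,0,0],0]]'
python3 -m pendant '[[[0,-0.0025,-0.0005],[0,0,0],0],[[0,-0.005,-0.001],[0,0,0],0],[[0,-0.0075,-0.0013],[0,0,0],0],[[0,-0.010,-0.0014],[0,0,0],0],[[0,-0.0125,-0.0013],[0,0,0],0],[[0,-0.015,-0.001],[0,0,0],0],[[0,-0.0175,-0.0005],[0,0,0],0],[[0,-0.020,0.0001],[0,0,0],0],[[0,-0.0225,0.0009],[0,0,0],0],[[0,-0.025,0.002],[0,0,0],0]]'
python3 - <<'E'
from h import *
sh(); pointer('p2')
# bars along the track in the clear start image and now
for n in('side0','p2'):
  if n=='side0':
    import os
    g=np.load('pics/side0.npz')['color'].astype(np.float32).mean(2)
  else: g=np.load('pics/p2.npz')['color'].astype(np.float32).mean(2)
  uy=np.array([.238,.971]); ux=np.array([.971,-.238]); m=np.array([664.95,-149.35]); ys=np.arange(0,64,1.)
  for off in(-26,-23,-20,20,23,26):
    q=proj(n,[list(m+uy*(y-44)+ux*off)+[51] for y in ys]).astype(np.float32)
    v=cv2.remap(g,q[:,:1].copy(),q[:,1:].copy(),cv2.INTER_LINEAR).ravel(); print(n,off,ys[v.argmax()],round(float(v.max())))
E
```

```text
time: 30.6
tool_pos: [643.0, -239.1, 256.8]
tcp_rot: [3.139, -0.002, -0.239]
contact_force: [-4.8, -1.8, 9.5]
grip_width: 0.7
time: 31.43
tool_pos: [649.4, -213.2, 255.0]
tcp_rot: [-3.141, -0.002, -0.238]
contact_force: [-3.6, 6.0, 13.8]
grip_width: 0.5
31.43 [ 649.4 -213.2  255. ] [-3.1405e+00 -2.5000e-03 -2.3820e-01] F [-3.6  6.  13.8] w 0.5
pointer timer-y (x off -6,0,6): [(np.float64(40.0), 112), (np.float64(40.0), 110), (np.float64(40.0), 111)]
side0 -26 46.0 164
side0 -23 46.0 166
side0 -20 45.0 154
side0 20 47.0 185
side0 23 46.0 201
side0 26 45.0 168
p2 -26 46.0 126
p2 -23 47.0 99
p2 -20 45.0 86
p2 20 47.0 103
p2 23 46.0 110
p2 26 45.0 117
```

```bash
python3 -m pendant '[[[0,0,-0.015],[0,0,0],0],[[0,0,-0.015],[0,0,0],0],[[0,0.024,-0.015],[0,0,0],0],[[0,0.024,-0.015],[0,0,0],0],[[0,0.024,-0.006],[0,0,0],0],[[0,0.024,-0.004],[0,0,0],0],[[0,0.024,-0.0026],[0,0,0],0],[[0,0.024,-0.0026],[0,0,0],0]]'
python3 -m pendant '[[[0,-0.0025,-0.0005],[0,0,0],0],[[0,-0.005,-0.0009],[0,0,0],0],[[0,-0.0075,-0.0011],[0,0,0],0],[[0,-0.010,-0.0011],[0,0,0],0],[[0,-0.0125,-0.0010],[0,0,0],0],[[0,-0.015,-0.0007],[0,0,0],0],[[0,-0.0165,-0.0004],[0,0,0],0],[[0,-0.0165,-0.0004],[0,0,0],0]]'
python3 - <<'E'
from h import *
sh(); pointer('p3')
E
```

```text
time: 32.15
tool_pos: [643.5, -238.2, 257.0]
tcp_rot: [3.14, -0.003, -0.239]
contact_force: [-3.9, -2.9, 12.7]
grip_width: 0.3
time: 32.82
tool_pos: [647.7, -220.7, 257.4]
tcp_rot: [-3.141, -0.003, -0.238]
contact_force: [-2.5, 2.4, 12.2]
grip_width: 0.3
32.82 [ 647.7 -220.7  257.4] [-3.1414e+00 -3.1000e-03 -2.3820e-01] F [-2.5  2.4 12.2] w 0.3
pointer timer-y (x off -6,0,6): [(np.float64(47.0), 112), (np.float64(47.0), 110), (np.float64(47.0), 101)]
```

```bash
python3 -m pendant '[[[0,0,-0.02],[0,0,0],0],[[0,0,-0.06],[0,0,0],0],[[0,0,-0.10],[0,0,0],0],[[-0.20,0.20,-0.12],[0,0,0],0],[[-0.20,0.20,-0.12],[0,0,0],0],[[-0.20,0.20,-0.12],[0,0,0],0],[[-0.20,0.20,-0.12],[0,0,0],0],[[-0.20,0.20,-0.12],[0,0,0],0],[[-0.20,0.20,-0.12],[0,0,0],0],[[-0.20,0.20,-0.12],[0,0,0],0]]'
python3 -m pendant '[[[-0.03,0,0],[0,0,0],0],[[-0.06,0,0],[0,0,0],0],[[-0.06,0,0],[0,0,0],0],[[-0.06,0,0],[0,0,0],0]]'
python3 - <<'E'
from h import *
sh(); t=snap('top','t2'); s=snap('side','s12')
b=cv2.resize(t['color'][180:290,245:445,::-1],None,fx=4,fy=4,interpolation=cv2.INTER_CUBIC)
d=t['color'][130:250,150:480,::-1]; 
cv2.imwrite('pics/c12.png',b)
E
```

```text
time: 33.7
tool_pos: [403.4, -369.3, 375.0]
tcp_rot: [-3.141, 0.0, -0.239]
contact_force: [0.5, -0.7, 0.9]
grip_width: 0.3
time: 34.03
tool_pos: [346.5, -354.3, 375.3]
tcp_rot: [-3.141, -0.001, -0.241]
contact_force: [0.2, 0.4, -0.2]
grip_width: 0.7
34.03 [ 346.5 -354.3  375.3] [-3.1406e+00 -6.0000e-04 -2.4060e-01] F [ 0.2  0.4 -0.2] w 0.7
```

View pics/c12.png

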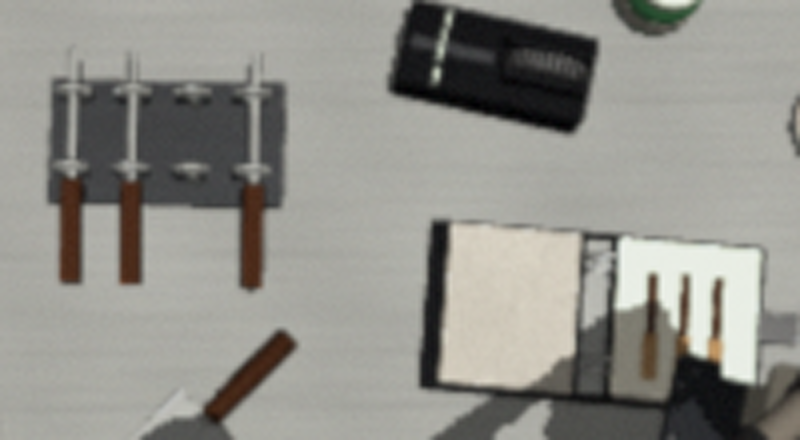

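```bash
python3 -c "from plant import close_job; print(close_job())"
```

```text
the job is handed in; nothing more can be done
None
```

The whole batch is set up and handed in at about 34 s of robot time; no verdict was reported.

- **Binder leaf:** I pinched its tab, carried it over the rings and let go just above flat. The last top view shows it lying on the right half with its other face up.
- **Skewers:** Three were on the mat, and all three are now threaded through both eyelets, in the lanes at y = -69, +23 and +69. The last top view shows each tip past its rear eyelet and each neck close to its front one. They tilt slightly, handle end down. I judged that by eye and measured no heights after letting go.
- **Timer:** Three fingertip strokes on the wheel brought the pointer onto the mark. In the side camera it reads 47 mm against 46 mm for the bars, and the top view shows them in line.
- **Other things:** The gripper is clear of everything. I saw no sign that a bystander moved, but I did not measure their positions at the end.

One small disagreement: the wrist camera placed the skewers about 2–3 mm off the top-camera positions each time. I corrected for it by centring each rod in its eyelet.

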